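Cover the egg pan, stand its serving leaf up and set the warmer

TASK

Put the hinged cover on the open pan of eggs in the warmer, with its folding leaf on the dial's side, let it settle fully into the pan and let go of it; then take the leaf by its T-grip and fold it straight up, so that it stands open for serving. Set the warmer's heat dial to the third click clockwise from its off stop, and leave everything else on the stall where it is.

Things in the scene. Friction and masses are not known exactly. Their poses are not given: they have to be found in the camera images.
- warmer: Fixed steel food warmer: casing 196 (x) x 352 (y) x 150 mm high, two pan wells side by side along y. Origin: centre of the casing's underside, on the counter. On its -x side (robot's side) a console as wide as the casing reaches 90 mm farther out; its top slopes down at 15 degrees, the outward normal leaning 15 degrees from vertical towards warmer -x.
- dial (a joint): Heat dial, a black bar knob in the middle of the sloping console, turning about the slope's normal. 0 at the off stop, grows clockwise; clicks at 0, 0.436, 0.873, 1.309, 1.745 and 2.182 rad (end stop). Starts at off or the first click. Let go, it snaps to the nearest click; about 0.1 N m moves it on. White marks show the clicks; the off mark, farthest anticlockwise, is thickest.
- dial_grip (a point): Point on the dial's axis in its bar grip, 31 mm above the panel. Bar 50 mm long, 14 mm thick, 8 to 44 mm above the panel, on a round skirt 56 mm across, 8 mm high. Axes turn with the dial: z is the outward panel normal (turning axis); the bar's long direction, with the white pointer line, lies 62.5 degrees anticlockwise from x, its thin direction at 152.5 degrees.
- pan: The open steel pan with brown eggs, fixed in the left or right well (the other well holds a pan shut with a one-piece lid with a round knob). Rim 176 (x) x 162 (y) mm, mouth 150 (x) x 136 (y) mm inside, axes as the warmer's. Origin: centre of its underside, 105 mm below the rim's top.
- pan_mouth (a point): Centre of the open pan's mouth, level with the top of its rim (155 mm above the counter). Axes as the pan's: -x is the dial's side.
- cover: Steel cover, flat on the counter, 0.6 kg: two plates hinged along y at x = 0, together 172 (x) x 158 (y) mm. Skirt under them 10 mm deep, 146 x 132 mm, fits the mouth with 2 mm play all round. Origin: under the hinge's middle at the skirt's lower edge; plate top at z = 13 mm. +x: fixed half with strap handle; -x: folding leaf. Seated, the plates rest on the rim, origin 10 mm below its top.
- cover_handle (a point): Centre of the strap handle on the fixed half, at (28, 0, 42) mm in the cover's frame: a flat steel bar along y, 100 mm long, 10 mm thick (x) and 14 mm tall (z), with 22 mm of free height under it. The cover balances about 10 mm from it towards the hinge. Axes as the cover's.
- leaf (a joint): Angle of the folding leaf about the cover's hinge: 0 flat (stop), grows as the leaf's free edge rises, 1.571 straight up; it goes on to 1.95. Stiff hinge (about 0.09 N m): the leaf stays at whatever angle it is left.
- leaf_hinge (a point): Middle of the hinge line, at (0, 0, 13) mm in the cover's frame; the hinge runs along the cover's y. Axes as the cover's.
- leaf_grip (a point): Centre of the leaf's black T-grip: a rounded bar along the hinge direction, 38 mm long with ball-shaped ends, 18 mm thick, on a short stem in the middle of the leaf near its free edge. With the leaf flat it lies 72 mm from the hinge towards cover -x and 24 mm above the plate's top. Axes turn with the leaf.
- sauce_bottle: Bystander, to be left where it stands: amber sauce bottle, 60 mm across, 170 mm tall. Origin: centre of its underside.
- pickle_jar: Bystander, to be left where it stands: glass jar with a steel cap, 80 mm across, 115 mm tall. Origin: centre of its underside.
- bowl: Bystander, to be left where it stands: white bowl, 124 mm across, 55 mm high. Origin: centre of its underside.
- carton: Bystander, to be left where it stands: closed cardboard food carton, 135 x 105 x 58 mm. Origin: centre of its underside.
- ladle: Bystander, to be left where it stands: steel serving ladle lying flat, 255 mm long. Origin: centre of its underside.
- cup: Bystander, to be left where it stands: white plastic cup, 72 mm across, 85 mm tall. Origin: centre of its underside.
Not all that is in view belongs to the job. Leave any turquoise look-alike of the cover alone.

How it is judged:
On the way, in this order (a step that is already met when the one before it is completed fails the run):
1. the cover is seated in the open pan, leaf on the dial's side and still folded down, and let go (z of cover in the frame of pan_mouth below -0.006 m and horizontal distance between cover and pan_mouth below 0.01 m and x of cover_handle in the frame of pan_mouth above 0.012 m and angle between the x axis of cover and the x axis of pan, either way round below 0.09 rad and angle between cover's own z axis and vertical below 0.06 rad and value of joint leaf below 0.3 rad and contact force between the fingers and cover below 0.2 N), for 0.2 s.
2. the leaf is folded straight up, the cover still seated (z of cover in the frame of pan_mouth below -0.006 m and horizontal distance between cover and pan_mouth below 0.01 m and x of cover_handle in the frame of pan_mouth above 0.012 m and angle between the x axis of cover and the x axis of pan, either way round below 0.09 rad and angle between cover's own z axis and vertical below 0.06 rad and value of joint leaf between 1.4 and 1.74 rad), for 0.2 s.
At the end, for the whole second after the job is handed in: The cover rests in the open pan (skirt 6 mm or more below the rim, within 10 mm of the mouth's centre, level within 3.5 degrees, square within 5 degrees, leaf on the dial's side), its leaf upright (1.40 to 1.74 rad), the dial at the third click (1.16 to 1.46 rad), cover at rest and let go (all of step 2 and value of joint dial between 1.16 and 1.46 rad and linear speed of cover below 0.02 m/s); the robot touches nothing.
It fails at once if a bystander (bottle, jar, bowl, carton, ladle or cup) is moved more than 30 mm (distance of any of sauce_bottle, pickle_jar, bowl, carton, ladle, cup from where it was at the start of the episode above 0.03 m).
It also fails if it takes over 64 s, if anything falls off the work surface, if the arm or the gripper's body presses on something with over 40 N, if the wrist force passes 120 N, or if a joint passes its speed limit or range.

ROBOT

A 6-joint arm with a two-finger parallel gripper is mounted at the origin on the work surface. World frame = base frame: x ahead of the robot, y to its left, z up, the work surface at z = 0. Lengths are in m, angles in rad, forces in N, time in s.
With the tool pointing down it reaches from about 0.3 to 0.775 m from the base axis. Payload 14.6 kg.
Tool frame: the origin (TCP) lies between the finger pads; the fingertips stand 19 mm ahead of it and the grasp point (between the pads) is the TCP (ctrl.finger_overhang is the distance from the TCP to the fingertips, in m); z points along the fingers, y is the direction in which the jaws open and shut (so a half turn about z gives the same grasp; the last joint's range is limited). The gripper opens to 94 mm and grips with 3 to 60 N. Pads are 16 mm wide; open, the fingers measure 119 mm over their backs; the gripper's body (75 mm by 177 mm) begins 78 mm behind the grasp point.
Start: joints at [1.1, 0.3, 1.521, -0, 1.321, -0.067], TCP at [0.216, 0.506, 0.224] pointing down, gripper open.
Joint ranges: [-3.03, 3.03], [-0.79, 2.21], [0.23, 2.52], [-1.04, 4.18], [0, 3.07], [-2.55, 2.55]. Speed limits (rad/s): [2.22, 2.22, 2.57, 3.14, 3.14, 3.14].

INTERFACE

Orientations are given as [roll, pitch, yaw] about the fixed x, y, z axes, in that order (R = Rz(yaw) Ry(pitch) Rx(roll)).
In Python, from station import ctrl gives the robot as it stands.
- The arm moves only by the tool send_rows, never from a script. Its argument "series" is a list of rows, each a list of 7 numbers: the turn, a rotation vector about the tool's x, y, z in degrees, then the shift along the tool's x, y, z in m, then the gripper's target within -1 to 1 (fully open at 1, half-way at 0, shut at -1). A call has 1 to 8 rows; each row is the pose to reach, as a shift and turn from the pose commanded when the call began, along the tool's axes at that moment; what a row does not reach only later rows make up. A row lasts 1/10 s, in which the tool goes at most 50 mm and 8.59 degrees, less where a joint would pass 70% of its speed; a pose out of reach is approached as far as the arm can. A call with a gripper value outside its range is refused whole. The fingers move at their own pace and stop on an object; "force" is the grip in N (left out, the last holds). Time passes only in rows, so rows that repeat a pose let the fingers close. It gives the time, the measured TCP pose, the force and the opening at its end, in the units of the state.
- ctrl.get_obs(): the state, without advancing time (a new reading comes with each control period).
- ctrl.camera(name): name is "scene" or "side" or "wrist"; returns a dict with "pixels" (420x560x3 uint8, red, green, blue), "z_map" (420x560 float32, m along the optical axis (not along the pixel's ray), 0 where there is no reading), "fov_y" (degrees; the focal length in pixels is half the picture's height over the tangent of half this angle, whatever the lens; pixels are square), "cx", "cy" (the principal point, pixels), "R" (3x3) and "t" (3): a world point X has camera coordinates R X + t. Camera axes: x right, y down, z forward; pixel columns grow to the right and rows downward; lengths in m; the calibration is good to about 2 mm. A picture is of the moment at which its call begins.
- ctrl.hand_in(): hands the job in, once; it reports no verdict.
The state is a dict: "time_s": time; "qpos": joint angles; "joint_vel": joint speeds; "tau": joint torques, N m; "ee_pos": TCP position; "eef_rot": TCP orientation; "force": force on the tool from outside, world axes, zero at the start; "moment": the same for the moment, N m; "grip_width": finger opening in m.
Only numpy, scipy, OpenCV 4.12 (cv2) and the standard library are available. Lean on these libraries where they do the work, as an engineer would, in place of code of your own. Each camera call takes 0.05 s, during which the arm holds its last target.

## Working session

There is one attempt and no reset: what is moved stays moved. The work goes in short steps, Python scripts to look and compute and a tool call to move; the robot and the scene stay as the last step left them, time stands still between calls to the robot, and variables do not carry over. Pictures are saved under pics/ and viewed, and the job is handed in when it is done.

Besides the shell and the picture viewer there is one more tool, called after ">>>" by a JSON object that holds its "method" and its "body". send_rows: Moves the arm, as the interface text tells. Its arguments: {"type":"object","properties":{"series":{"type":"array"},"force":{"type":"number"}},"required":["series"]}

```bash
ls; mkdir -p pics; python3 - <<'E'
from station import ctrl
import cv2,numpy as np
print(ctrl.get_obs())
for n in ["scene","side","wrist"]:
    c=ctrl.camera(n); cv2.imwrite(f"pics/a_{n}.png",c["pixels"][:,:,::-1]); np.savez(f"pics/a_{n}.npz",**c)
    print(n,c["fov_y"],c["cx"],c["cy"],c["R"],c["t"],(c["z_map"]>0).mean())
E
```

```text
pics
{'time_s': 0.0, 'qpos': array([ 1.10036524e+00,  3.00463169e-01,  1.52159017e+00, -5.12050045e-06,
        1.32069594e+00, -6.65440398e-02]), 'joint_vel': array([-1.86504523e-05,  1.61118571e-04,  9.20771510e-04,  6.32786152e-04,
       -7.26992512e-04,  1.16079850e-03]), 'tau': array([-1.84456570e-03, -5.31807590e+01, -3.52740026e+01,  7.08691031e-02,
        2.44240573e-02, -6.90851493e-05]), 'ee_pos': array([0.21601232, 0.50553973, 0.22388682]), 'eef_rot': array([-3.14043826e+00, -7.19606155e-05,  2.73770684e+00]), 'force': array([-0.10265862,  1.0617964 ,  0.13235504]), 'moment': array([-0.04456799,  0.02373712,  0.02898947]), 'grip_width': 0.09378905059405895}
scene 50.41878095673966 287.8609607513191 214.95539840612454 [[-0.34609515  0.93813724  0.01080074]
 [ 0.73260923  0.27742811 -0.62154434]
 [-0.58609032 -0.20720076 -0.78330453]] [ 0.13754761 -0.30853539  1.68063239] 0.996016156462585
side 42.30787728943856 290.24503207342025 218.06852076705337 [[ 8.71051739e-01 -4.91191202e-01  2.67339566e-04]
 [-3.54893723e-01 -6.29725303e-01 -6.91011207e-01]
 [ 3.39586976e-01  6.01811636e-01 -7.22843994e-01]] [-0.39570975  0.27119583  1.85251936] 0.993609693877551
wrist 63.765751468051036 278.20708249105974 215.1807426452582 [[ 3.92404433e-01  9.19792279e-01 -9.62033734e-04]
 [ 8.95228227e-01 -3.81684321e-01  2.29964130e-01]
 [ 2.11152038e-01 -9.11001839e-02 -9.73198630e-01]] [-0.54897636 -0.02320343  0.38825477] 0.9960544217687075
```

View pics/a_scene.png

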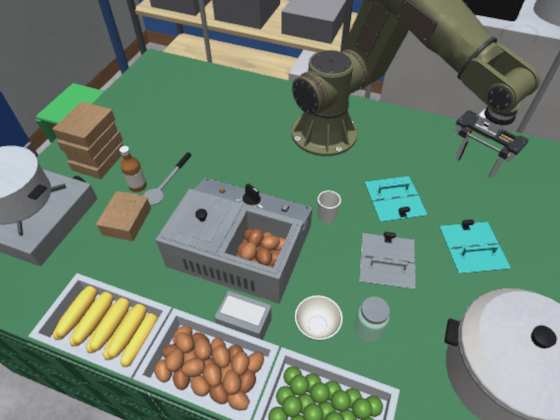

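View pics/a_side.png

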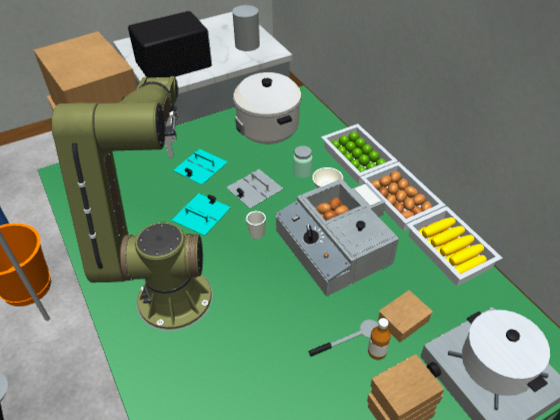

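View pics/a_wrist.png

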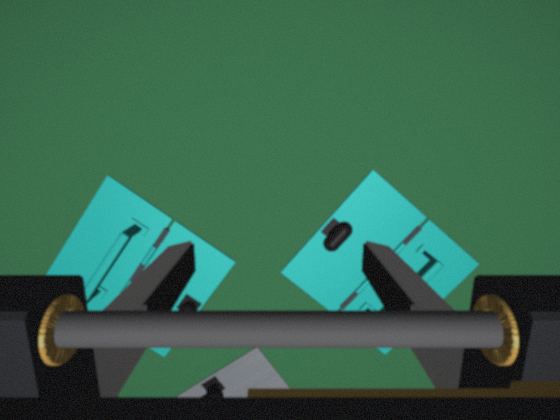

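The scene view shows the grey cover at about (388,258), with its T-grip at (390,238). The warmer is at about (237,235), with the egg pan on its right side at (262,243) and the dial at (252,193). Next I'll turn these into positions.

```bash
cat > h.py <<'E'
import numpy as np,cv2
def load(f): 
    return dict(np.load(f))
def foc(c): return c["pixels"].shape[0]/2/np.tan(np.radians(c["fov_y"])/2)
def cloud(c):
    z=c["z_map"];f=foc(c);v,u=np.mgrid[:z.shape[0],:z.shape[1]]
    P=np.stack([(u-c["cx"])/f*z,(v-c["cy"])/f*z,z],-1)
    return (P-c["t"])@c["R"]
def ray(c,uv,h):
    uv=np.atleast_2d(uv).astype(float);f=foc(c)
    d=np.c_[(uv[:,0]-c["cx"])/f,(uv[:,1]-c["cy"])/f,np.ones(len(uv))]@c["R"]
    o=-c["R"].T@c["t"]
    return o+d*((h-o[2])/d[:,2])[:,None]
def proj(c,X):
    p=np.atleast_2d(X)@c["R"].T+c["t"];f=foc(c)
    return np.c_[p[:,0]/p[:,2]*f+c["cx"],p[:,1]/p[:,2]*f+c["cy"]]
E
python3 - <<'E'
from h import *
out=[]
for n,b in [("scene",(140,160,300,300-20)),("scene",(340,160,520,290))]:
    c=load(f"pics/a_{n}.npz");im=c["pixels"][:,:,::-1]
    x0,y0,x1,y1=b; out.append(cv2.resize(im[y0:y1,x0:x1],(800 if 0 else (x1-x0)*4,(y1-y0)*4),interpolation=cv2.INTER_CUBIC))
    cv2.imwrite(f"pics/b{len(out)}.png",out[-1])
for n in ["scene","side"]:
    c=load(f"pics/a_{n}.npz");P=cloud(c)
    # table check
    hsv=cv2.cvtColor(c["pixels"],cv2.COLOR_RGB2HSV)
    g=(hsv[...,0]>60)&(hsv[...,0]<85)&(hsv[...,1]>100)
    print(n,np.percentile(P[g][:,2],[10,50,90]))
    # topdown: color+height
    S=1000; m=(P[...,0]>0.1)&(P[...,0]<0.9)&(abs(P[...,1])<.65)&(P[...,2]<.3)&(P[...,2]>-.02)
    q=P[m];col=c["pixels"][m][:,::-1]
    o=np.argsort(q[:,2]); q=q[o];col=col[o]
    r=600; T=np.zeros((480,780,3),np.uint8)
    T[np.clip(((.9-q[:,0])*r).astype(int),0,479),np.clip(((.65-q[:,1])*r).astype(int),0,779)]=col
    T=cv2.dilate(T,np.ones((2,2)))
    cv2.imwrite(f"pics/top_{n}.png",T)
E
```

```text
scene [-0.00330685  0.00133406  0.00466871]
side [-0.00615956 -0.00092131  0.00428892]
```

View pics/b1.png

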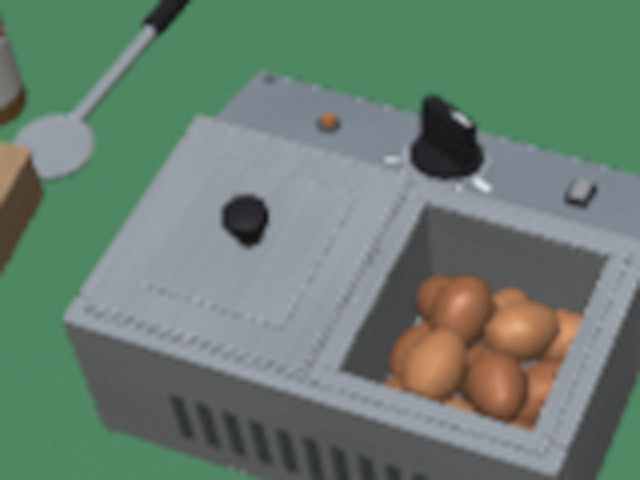

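View pics/b2.png

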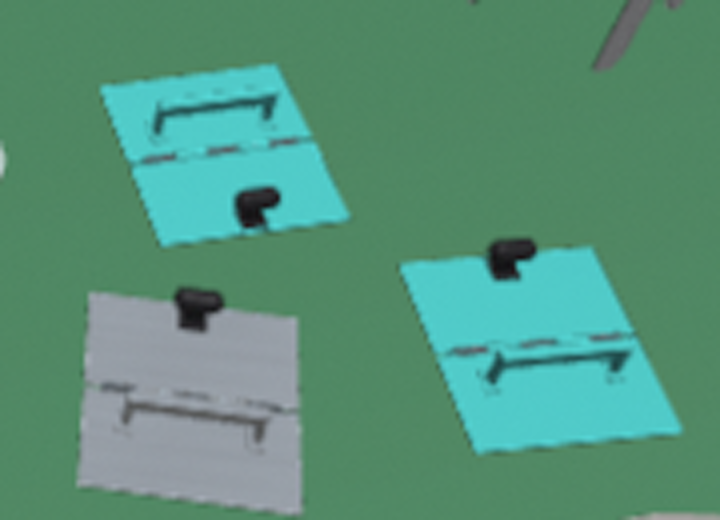

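View pics/top_scene.png

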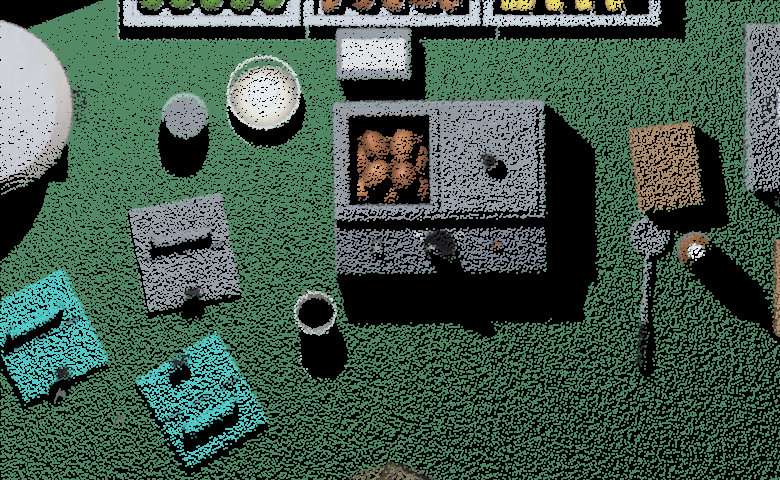

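View pics/top_side.png

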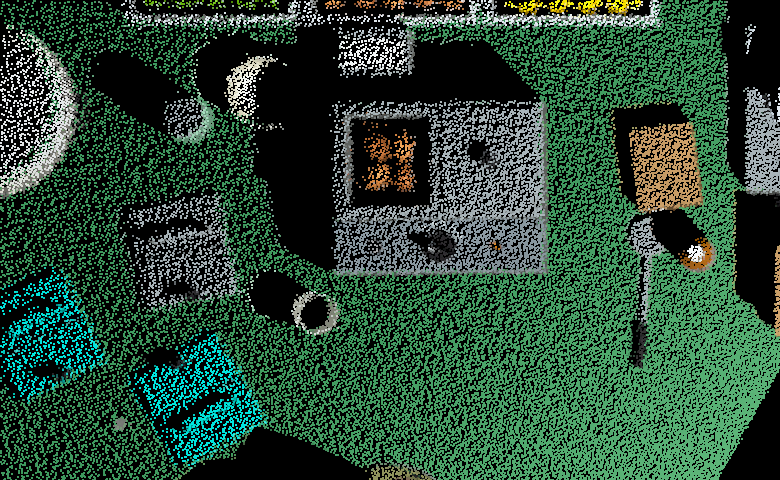

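The top-down views agree with each other. The warmer is nearly square to the world axes, and the open pan is in its +y well. The cover is turned about 10°. I'll measure these now.

```bash
python3 - <<'E'
from h import *
np.set_printoptions(precision=4,suppress=True)
def rect(p):
    (cx,cy),(w,h),a=cv2.minAreaRect(p[:,:2].astype(np.float32)); return np.array([cx,cy,w,h,a])
for n in ["scene","side"]:
    c=load(f"pics/a_{n}.npz");P=cloud(c);px=c["pixels"]
    hsv=cv2.cvtColor(px,cv2.COLOR_RGB2HSV)
    gray=hsv[...,1]<60
    X,Y,Z=P[...,0],P[...,1],P[...,2]
    reg=(X>.36)&(X<.62)&(Y>.22)&(Y<.46)
    m=(reg&gray&(Z<.06)&(Z>-.01)).astype(np.uint8)
    m=cv2.morphologyEx(m,cv2.MORPH_OPEN,np.ones((3,3)))
    k,l,st,_=cv2.connectedComponentsWithStats(m); i=1+st[1:,4].argmax()
    # corners by contour -> ray onto z=.013
    mm=cv2.morphologyEx((l==i).astype(np.uint8),cv2.MORPH_CLOSE,np.ones((9,9)))
    ct=max(cv2.findContours(mm,0,2)[0],key=cv2.contourArea)[:,0]
    R=ray(c,ct,.0115); print(n,"cover rect",rect(R), "plate z",np.median(Z[l==i]))
    # hough-free: quad
    dark=reg&(hsv[...,2]<60)
    print(" dark grip px",np.argwhere(dark).mean(0)[::-1] if dark.any() else 0, dark.sum(), np.median(P[dark],0), "zmax",np.percentile(Z[dark],[50,90]))
    hd=reg&(Z>.03)&(Z<.07)&~(hsv[...,2]<60); 
    if hd.sum()>10: print(" handle",hd.sum(),rect(P[hd]),np.median(P[hd],0))
    # warmer top
    reg=(X>.5)&(X<.78)&(Y>-.3)&(Y<.15)
    top=reg&(Z>.14)&(Z<.165)&gray
    print(" warmer top",rect(P[top&1>0]),np.percentile(P[top][:,0],[1,99]),np.percentile(P[top][:,1],[1,99]),np.median(Z[top]))
    sl=(X>.44)&(X<.56)&(Y>-.3)&(Y<.15)&(Z>.05)&(Z<.15)&gray
    A=np.c_[X[sl],Y[sl],np.ones(sl.sum())];s=np.linalg.lstsq(A,Z[sl],rcond=None)[0];print(" slope",s,np.degrees(np.arctan(s[0])),np.percentile(P[sl][:,0],[.5,99.5]),np.percentile(P[sl][:,1],[.5,99.5]))
    d=(X>.44)&(X<.56)&(Y>-.2)&(Y<.05)&(hsv[...,2]<70)&(Z>.08)
    print(" dial dark",d.sum(),np.median(P[d],0))
    n0=np.array([-np.sin(.2618),0,np.cos(.2618)])
E
```

```text
scene cover rect [ 0.4734  0.3425  0.1872  0.1596 11.563 ] plate z 0.014750723257299456
 dark grip px [388.4375 236.8438] 64 [0.4144 0.3287 0.0367] zmax [0.0367 0.0451]
 handle 221 [ 0.4581  0.336   0.1176  0.0992 12.7448] [0.5082 0.3412 0.0478]
 warmer top [ 0.6174 -0.0816  0.2328  0.352   0.8565] [0.5379 0.7324] [-0.253   0.0933] 0.15761194054585786
 slope [ 0.0653 -0.038   0.0827] 3.7333824081689415 [0.4462 0.5597] [-0.2551  0.093 ]
 dial dark 245 [ 0.4949 -0.0799  0.1369]
side cover rect [ 0.4806  0.3458  0.1716  0.1615 11.4727] plate z 0.011980813773158596
 dark grip px [239.7879 192.3939] 33 [0.4071 0.3293 0.0371] zmax [0.0371 0.0446]
 handle 87 [ 0.4742  0.323   0.1254  0.1021 32.6956] [0.5054 0.3373 0.0445]
 warmer top [ 0.63   -0.0823  0.2084  0.3614  1.1278] [0.534  0.7292] [-0.258   0.0903] 0.15500473065056558
 slope [ 0.441   0.0474 -0.1003] 23.796407915910983 [0.4422 0.5565] [-0.2611  0.091 ]
 dial dark 163 [ 0.4802 -0.0894  0.129 ]
```

```bash
cat >> h.py <<'E'
from scipy.spatial.transform import Rotation as Ro
def toolR(o): return Ro.from_euler("xyz",o["eef_rot"]).as_matrix()
def rel(o,pos,R):
    """turn(deg rotvec) and shift in tool axes to reach pos,R from the present measured pose"""
    T=toolR(o); return np.degrees(Ro.from_matrix(T.T@R).as_rotvec()),T.T@(np.asarray(pos)-o["ee_pos"])
def down(yaw): return Ro.from_euler("xyz",[np.pi,0,yaw]).as_matrix()
E
python3 - <<'E'
from h import *
from station import ctrl
np.set_printoptions(precision=4,suppress=True)
o=ctrl.get_obs();c=load("pics/a_wrist.npz");T=toolR(o)
cp=-c["R"].T@c["t"]; off=T.T@(cp-o["ee_pos"]); print("cam in tool",off); Rc=c["R"]@T; print(Rc)
print(T)
# for target yaw, image (280,200) hits the cover centre at z=.013
yaw=np.radians(101.7); R2=down(yaw)
for z in [.30,.35]:
    f=foc(c);d=np.array([(280-c["cx"])/f,(170-c["cy"])/f,1])@Rc@R2.T
    off2=R2@off; pc=np.array([.478,.344,.013])
    s=(pc[2]-(z+off2[2]))/d[2]; tcp=pc-d*s-off2; tcp[2]=z
    print(tcp,np.hypot(*tcp[:2]),rel(o,tcp,R2))
E
```

```text
cam in tool [ 0.067  -0.0006 -0.1586]
[[ 0.0006  1.      0.0001]
 [-0.9732  0.0006 -0.23  ]
 [-0.23    0.      0.9732]]
[[-0.9196  0.3929 -0.0004]
 [ 0.3929  0.9196 -0.0008]
 [ 0.0001 -0.0008 -1.    ]]
[0.481  0.3214 0.3   ] 0.5784648999958126 (array([-0.0463,  0.02  , 55.162 ]), array([-0.316 , -0.0653, -0.0759]))
[0.4797 0.3262 0.35  ] 0.5801073994990587 (array([-0.0463,  0.02  , 55.162 ]), array([-0.3129, -0.0615, -0.1259]))
```

>>> {"method": "send_rows", "body": {"series": [[0, 0, 55, -0.316, -0.065, -0.076, 1], [0, 0, 55, -0.316, -0.065, -0.076, 1], [0, 0, 55, -0.316, -0.065, -0.076, 1], [0, 0, 55, -0.316, -0.065, -0.076, 1], [0, 0, 55, -0.316, -0.065, -0.076, 1], [0, 0, 55, -0.316, -0.065, -0.076, 1], [0, 0, 55, -0.316, -0.065, -0.076, 1], [0, 0, 55, -0.316, -0.065, -0.076, 1]]}}

```text
time_s: 0.95
ee_pos: [0.4838, 0.3195, 0.3007]
eef_rot: [3.141, 0.0, 1.772]
force: [-0.7, 0.0, -0.6]
grip_width: 0.0941
```

```bash
python3 - <<'E'
from h import *
from station import ctrl
o=ctrl.get_obs();c=ctrl.camera("wrist");np.savez("pics/c_wrist.npz",**c);cv2.imwrite("pics/c_wrist.png",c["pixels"][:,:,::-1]);print(o["ee_pos"],o["eef_rot"],o["joint_vel"],o["time_s"])
E
```

```text
[0.4837908  0.31949304 0.30073451] [3.14089260e+00 1.89545280e-04 1.77184444e+00] [ 0.0731349  -0.01666599  0.05538849  0.0128704  -0.0161619  -0.0183487 ] 0.95
```

View pics/c_wrist.png

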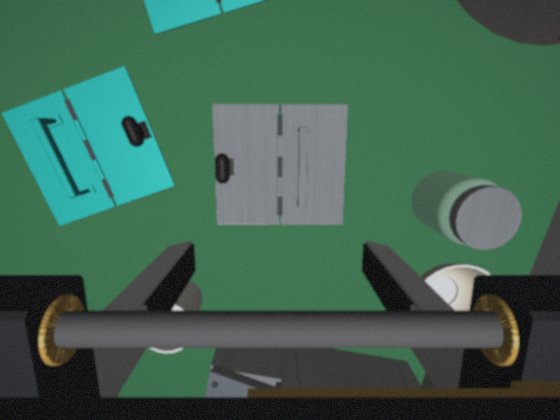

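The wrist view shows the cover square to the tool. Its plate corners run from about (213,104) to (348,225), the T-grip is at (222,168) and the handle is at (302,167).

```bash
python3 - <<'E'
from h import *
np.set_printoptions(precision=4,suppress=True)
c=load("pics/c_wrist.npz");px=c["pixels"];hsv=cv2.cvtColor(px,cv2.COLOR_RGB2HSV)
m=((hsv[...,1]<60)).astype(np.uint8); m[:95]=0;m[240:]=0;m[:,:190]=0;m[:,370:]=0
m=cv2.morphologyEx(m,cv2.MORPH_CLOSE,np.ones((9,9)));m=cv2.morphologyEx(m,cv2.MORPH_OPEN,np.ones((5,5)))
ct=max(cv2.findContours(m,0,2)[0],key=cv2.contourArea)[:,0]
R=ray(c,ct,.013);(a,b),(w,h),an=cv2.minAreaRect(R[:,:2].astype(np.float32));print("plate",a,b,w,h,an)
# hinge dark marks
g=px.mean(2)
hd=np.zeros_like(m);hd[110:220,272:288]=1
dk=(g<95)&(hd>0);p=np.argwhere(dk)[:,::-1];Q=ray(c,p,.013);print("hinge",dk.sum(),Q.mean(0));vx,vy,_,_=cv2.fitLine(Q[:,:2].astype(np.float32),2,0,.01,.01).ravel();print(np.degrees(np.arctan2(vy,vx)))
# handle via depth
P=cloud(c);reg=np.zeros_like(m);reg[115:218,290:315]=1
k=(reg>0)&(P[...,2]>.036);print("handle",k.sum(),P[k].mean(0),P[k][:,2].max());print(cv2.minAreaRect(P[k][:,:2].astype(np.float32)))
reg[:]=0;reg[150:186,212:230]=1;k=(reg>0)&(g<60);print("grip",k.sum(),ray(c,np.argwhere(k)[:,::-1],.037).mean(0))
E
```

```text
plate 0.4792342782020569 0.345462441444397 0.17197038233280182 0.15642642974853516 11.553299903869629
hinge 238 [0.4784 0.3501 0.013 ]
-78.395584
handle 723 [0.5061 0.3524 0.052 ] 0.4594129600890679
((0.49556687474250793, 0.34816887974739075), (0.034274231642484665, 0.09965379536151886), 12.877537727355957)
grip 334 [0.4091 0.3315 0.037 ]
```

```bash
python3 - <<'E'
from h import *
from station import ctrl
np.set_printoptions(precision=4,suppress=True)
o=ctrl.get_obs();print(o["time_s"],o["ee_pos"],rel(o,[.5064,.3513,.043],down(np.radians(101.6))))
E
```

```text
1.0 [0.4822 0.3208 0.3002] (array([-0.022,  0.005,  0.123]), array([0.025 , 0.03  , 0.2571]))
```

>>> {"method": "send_rows", "body": {"series": [[0, 0, 0, 0.025, 0.03, 0.1, 1], [0, 0, 0, 0.025, 0.03, 0.15, 1], [0, 0, 0, 0.025, 0.03, 0.19, 1], [0, 0, 0, 0.025, 0.03, 0.19, 1], [0, 0, 0, 0.025, 0.03, 0.19, 1], [0, 0, 0, 0.025, 0.03, 0.19, 1]]}}

```text
time_s: 1.6
ee_pos: [0.5049, 0.3531, 0.1115]
eef_rot: [-3.141, 0.0, 1.779]
force: [-0.1, 1.0, 1.5]
grip_width: 0.0937
```

```bash
python3 - <<'E'
from h import *
from station import ctrl
np.set_printoptions(precision=4,suppress=True)
o=ctrl.get_obs();print(o["time_s"],o["ee_pos"],rel(o,[.5064,.3513,.043],down(np.radians(101.6))))
c=ctrl.camera("wrist");cv2.imwrite("pics/d_wrist.png",c["pixels"][:,:,::-1])
E
```

```text
1.6 [0.5049 0.3531 0.1115] (array([-0.019 ,  0.0031,  0.3509]), array([-0.0021,  0.0012,  0.0685]))
```

View pics/d_wrist.png

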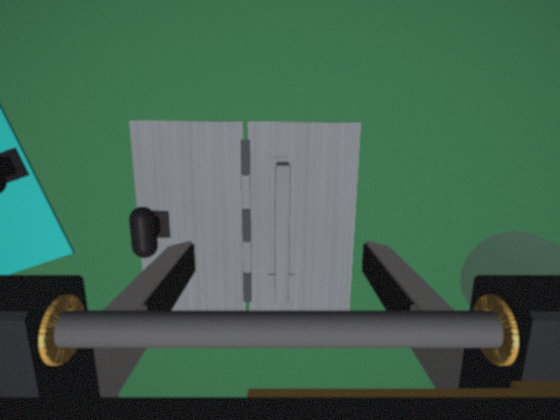

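The handle, at column 282, is centred between the fingers. I'll descend and close on it.

>>> {"method": "send_rows", "body": {"series": [[0, 0, 0, -0.002, 0.001, 0.04, 0.5], [0, 0, 0, -0.002, 0.001, 0.068, 0.2], [0, 0, 0, -0.002, 0.001, 0.068, -0.2], [0, 0, 0, -0.002, 0.001, 0.068, -1], [0, 0, 0, -0.002, 0.001, 0.068, -1], [0, 0, 0, -0.002, 0.001, 0.068, -1], [0, 0, 0, -0.002, 0.001, 0.068, -1], [0, 0, 0, -0.002, 0.001, 0.068, -1]], "force": 40}}

```text
time_s: 2.45
ee_pos: [0.5069, 0.3509, 0.0431]
eef_rot: [3.141, -0.0, 1.778]
force: [-0.3, -0.5, 0.8]
grip_width: 0.0332
```

>>> {"method": "send_rows", "body": {"series": [[0, 0, 0, 0, 0, 0, -1], [0, 0, 0, 0, 0, 0, -1], [0, 0, 0, 0, 0, 0, -1], [0, 0, 0, 0, 0, 0, -1], [0, 0, 0, 0, 0, 0, -1]], "force": 40}}

```text
time_s: 2.95
ee_pos: [0.5068, 0.3507, 0.0424]
eef_rot: [3.141, -0.0, 1.778]
force: [0.7, -0.1, -0.2]
grip_width: 0.0093
```

>>> {"method": "send_rows", "body": {"series": [[0, 0, 0, 0, 0, -0.02, -1], [0, 0, 0, 0, 0, -0.05, -1], [0, 0, 0, 0, 0, -0.09, -1], [0, 0, 0, 0, 0, -0.13, -1], [0, 0, 0, 0, 0, -0.17, -1], [0, 0, 0, 0, 0, -0.21, -1], [0, 0, 0, 0, 0, -0.25, -1], [0, 0, 0, 0, 0, -0.25, -1]], "force": 60}}

```text
time_s: 3.75
ee_pos: [0.5075, 0.3513, 0.2976]
eef_rot: [3.134, -0.003, 1.778]
force: [0.7, 1.0, -6.1]
grip_width: 0.0095
```

```bash
python3 - <<'E'
from h import *
from station import ctrl
np.set_printoptions(precision=4,suppress=True)
o=ctrl.get_obs();print(o["time_s"],o["ee_pos"],o["force"],o["moment"],o["grip_width"])
c=ctrl.camera("wrist");cv2.imwrite("pics/e_wrist.png",c["pixels"][:,:,::-1]);np.savez("pics/e_wrist.npz",**c)
E
```

```text
3.75 [0.5075 0.3513 0.2976] [ 0.6995  1.0304 -6.1125] [-0.0244 -0.1022 -0.0086] 0.009490074011335135
```

View pics/e_wrist.png

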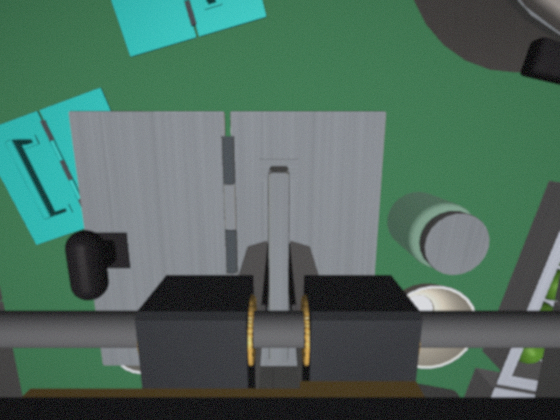

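The cover is held square and level; the T-grip is at (87,262) and the handle is in the pads at (278,300). Next I'll move to where the wrist camera can see the pan's mouth.

>>> {"method": "send_rows", "body": {"series": [[0, 0, 2, -0.03, 0, -0.02, -1], [0, 0, 4, -0.07, 0, -0.04, -1], [0, 0, 6, -0.12, 0.005, -0.06, -1], [0, 0, 8, -0.17, 0.01, -0.09, -1], [0, 0, 10, -0.22, 0.01, -0.11, -1], [0, 0, 11.8, -0.27, 0.015, -0.13, -1], [0, 0, 11.8, -0.32, 0.02, -0.15, -1], [0, 0, 11.8, -0.37, 0.02, -0.15, -1]]}}

```text
time_s: 4.6
ee_pos: [0.5976, 0.0134, 0.4385]
eef_rot: [-3.14, -0.0, 1.572]
force: [0.5, 0.0, -5.3]
grip_width: 0.0094
```

>>> {"method": "send_rows", "body": {"series": [[0, 0, 0, -0.04, 0.03, 0, -1], [0, 0, 0, -0.08, 0.03, 0, -1], [0, 0, 0, -0.12, 0.03, 0, -1], [0, 0, 0, -0.14, 0.03, 0, -1], [0, 0, 0, -0.14, 0.03, 0, -1], [0, 0, 0, -0.14, 0.03, 0, -1]]}}

```text
time_s: 5.2
ee_pos: [0.6275, -0.125, 0.437]
eef_rot: [-3.138, -0.001, 1.571]
force: [0.2, 1.2, -6.1]
grip_width: 0.0094
```

```bash
python3 - <<'E'
from h import *
from station import ctrl
np.set_printoptions(precision=4,suppress=True)
o=ctrl.get_obs();print(o["time_s"],o["ee_pos"],o["eef_rot"],o["joint_vel"])
for n in ["wrist","side"]:
    c=ctrl.camera(n);cv2.imwrite(f"pics/f_{n}.png",c["pixels"][:,:,::-1]);np.savez(f"pics/f_{n}.npz",**c)
E
```

```text
5.2 [ 0.6275 -0.125   0.437 ] [-3.138  -0.0012  1.5714] [ 0.026  -0.0165 -0.0089  0.0009  0.0055  0.003 ]
```

View pics/f_wrist.png

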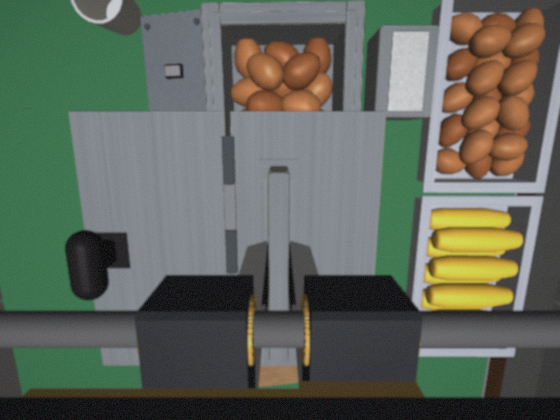

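The pan's rim fills the top of the view. Its outer columns are about 205 and 362, its mouth spans about 221 to 345, and the far mouth edge is at about row 22. I'll zoom in to pin down the edges.

```bash
python3 - <<'E'
from h import *
np.set_printoptions(precision=1,suppress=True,linewidth=200)
c=load("pics/f_wrist.npz");im=c["pixels"][:,:,::-1]
cv2.imwrite("pics/f_zoom.png",cv2.resize(im[0:115,190:375],None,fx=4.2,fy=4.2,interpolation=cv2.INTER_CUBIC))
g=im.mean(2)
print("cols 200-235",g[40:100,200:236].mean(0));print("cols 335-370",g[30:100,335:370].mean(0));print("rows 0-40",g[0:40,240:330].mean(1))
E
```

```text
cols 200-235 [116.6 116.1 115.9 117.1 122.  128.1 133.9 136.5 136.5 135.2 134.1 134.1 135.2 136.5 136.7 136.8 136.5 136.8 137.3 136.7 133.7 121.7 101.1  78.   63.3  57.4  57.2  56.9  57.2  57.9  60.7  72.3  92.
 105.5 106.9 102.3]
cols 335-370 [ 52.   52.3  52.3  51.5  51.2  51.   50.6  55.3  70.1  94.8 119.6 133.7 137.7 136.8 135.9 136.  136.4 136.6 136.1 135.7 134.4 134.8 137.  136.9 135.4 131.8 122.9 109.9  95.6  83.9  74.1  65.7  60.4
  57.   55.8]
rows 0-40 [ 87.9 100.8 117.4 126.7 129.2 129.5 130.2 131.9 132.9 132.7 131.9 130.9 130.3 129.2 128.1 126.8 126.5 127.2 127.4 127.7 128.6 127.7 118.6 100.6  79.9  62.9  56.   55.2  54.9  54.8  55.4  55.7  55.8
  56.   56.   56.   56.4  58.4  61.4  66.1]
```

View pics/f_zoom.png

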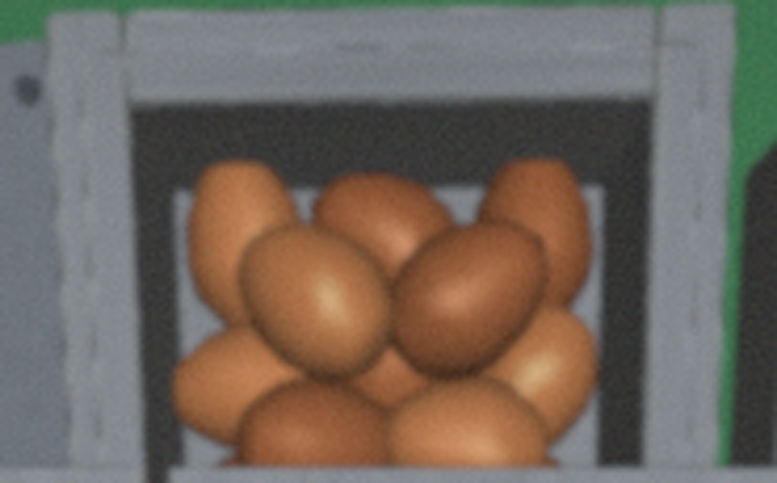

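```bash
python3 - <<'E'
from h import *
np.set_printoptions(precision=4,suppress=True,linewidth=200)
c=load("pics/f_wrist.npz");g=cv2.GaussianBlur(c["pixels"].astype(np.float32).mean(2),(3,3),0)
def cross(v,lo,up,thr):  # subpixel crossing within [lo,up]
    s=v[lo:up]-thr
    i=np.where(s[:-1]*s[1:]<=0)[0]
    return None if len(i)==0 else lo+i[0]+s[i[0]]/(s[i[0]]-s[i[0]+1])
def fit(p,z):
    p=np.array(p);Q=ray(c,p,z)[:,:2];l=cv2.fitLine(Q.astype(np.float32),cv2.DIST_HUBER,0,.001,.001).ravel();return l,Q
L=[(cross(g[r],215,228,95),r) for r in range(35,105)]
Rr=[(cross(g[r],340,350,95),r) for r in range(30,105)]
T=[(q,cross(g[:,q],18,30,92)) for q in range(235,335)]
for n,p,z in [("left",L,.155),("right",Rr,.155),("top",T,.155)]:
    p=[a for a in p if None not in a];l,Q=fit(p,z);print(n,len(p),l,np.degrees(np.arctan2(l[1],l[0])),Q.mean(0),Q.std(0))
# held cover plate
from station import ctrl
o=ctrl.get_obs();z=o["ee_pos"][2]-.042+.013
hsv=cv2.cvtColor(c["pixels"],cv2.COLOR_RGB2HSV)
T=[(q,cross(g[:,q],107,118,100)) for q in list(range(150,200))+list(range(345,380))]  # rough
gr=c["pixels"].astype(int);grn=(gr[...,1]-gr[...,0]).astype(np.float32)
Lc=[(cross(grn[r],60,100,20),r) for r in range(125,220)]
Rc_=[(cross(grn[r],370,395,20),r) for r in range(200,260)]
Tc=[(q,cross(grn[:,q],100,125,20)) for q in range(90,142)]
for n,p in [("cl",Lc),("cr",Rc_),("ct",Tc)]:
    p=[a for a in p if None not in a];l,Q=fit(p,z);print(n,len(p),l,np.degrees(np.arctan2(l[1],l[0])),Q.mean(0),p[0],p[-1])
print(o["ee_pos"],z)
E
```

```text
left 70 [ 0.0152 -0.9999  0.5572  0.0119] -89.13176 [0.5571 0.019 ] [0.0004 0.023 ]
right 75 [ 0.0122 -0.9999  0.7051  0.0218] -89.3007 [0.7051 0.0218] [0.0003 0.0245]
top 100 [0.9999 0.0107 0.6326 0.0701] 0.6133927 [0.6326 0.0701] [0.0341 0.0004]
cl 95 [ 0.0018 -1.      0.5151 -0.079 ] -89.898796 [ 0.5151 -0.079 ] (np.float64(69.95238095521927), 125) (np.float64(83.0), 219)
cr 60 [ 0.002   1.      0.6832 -0.1109] 89.88577 [ 0.6832 -0.1114] (np.float64(379.2631579041481), 200) (np.float64(375.11538461595774), 259)
ct 52 [ 1.      0.0013  0.5386 -0.0464] 0.07285617 [ 0.5402 -0.0464] (90, np.float64(110.80000001192093)) (141, np.float64(110.77272725105286))
[ 0.6274 -0.124   0.4383] 0.40931491754907656
```

>>> {"method": "send_rows", "body": {"series": [[0, 0, -0.6, 0.04, 0.01, 0.01, -1], [0, 0, -0.6, 0.08, 0.02, 0.03, -1], [0, 0, -0.6, 0.11, 0.03, 0.06, -1], [0, 0, -0.6, 0.127, 0.0325, 0.1, -1], [0, 0, -0.6, 0.127, 0.0325, 0.14, -1], [0, 0, -0.6, 0.127, 0.0325, 0.17, -1], [0, 0, -0.6, 0.127, 0.0325, 0.18, -1], [0, 0, -0.6, 0.127, 0.0325, 0.18, -1]]}}

```text
time_s: 6.1
ee_pos: [0.6592, 0.0028, 0.2587]
eef_rot: [-3.14, -0.0, 1.583]
force: [-0.3, 0.1, -5.2]
grip_width: 0.0095
```

>>> {"method": "send_rows", "body": {"series": [[0, 0, 0, 0, 0, 0, -1], [0, 0, 0, 0, 0, 0, -1], [0, 0, 0, 0, 0, 0, -1]]}}

```text
time_s: 6.4
ee_pos: [0.6599, 0.0021, 0.261]
eef_rot: [3.139, 0.0, 1.582]
force: [-0.7, -0.2, -6.0]
grip_width: 0.0102
```

```bash
python3 - <<'E'
from h import *
from station import ctrl
np.set_printoptions(precision=4,suppress=True)
o=ctrl.get_obs();print(o["time_s"],o["ee_pos"],o["eef_rot"],o["force"],rel(o,[.660,.0032,.2],down(np.radians(90.7))))
for n in ["wrist","side","scene"]:
    c=ctrl.camera(n);np.savez(f"pics/g_{n}.npz",**c);cv2.imwrite(f"pics/g_{n}.png",c["pixels"][:,:,::-1])
    P=cloud(c)
    if n=="wrist":
        k=P[150:220,110:200,2];print("plate z by depth",np.median(k))
    im=c["pixels"][:,:,::-1]
    if n=="side": cv2.imwrite("pics/g_sidez.png",cv2.resize(im[150:310,250:420],None,fx=3.5,fy=3.5,interpolation=cv2.INTER_CUBIC))
    if n=="scene": cv2.imwrite("pics/g_scenez.png",cv2.resize(im[150:300,140:330],None,fx=3.5,fy=3.5,interpolation=cv2.INTER_CUBIC))
E
```

```text
6.4 [0.6599 0.0021 0.261 ] [3.1394 0.0001 1.5823] [-0.7468 -0.2353 -5.9933] (array([ 0.124 ,  0.0083, -0.0382]), array([0.0011, 0.    , 0.061 ]))
plate z by depth 0.2297214335270457
```

View pics/g_sidez.png

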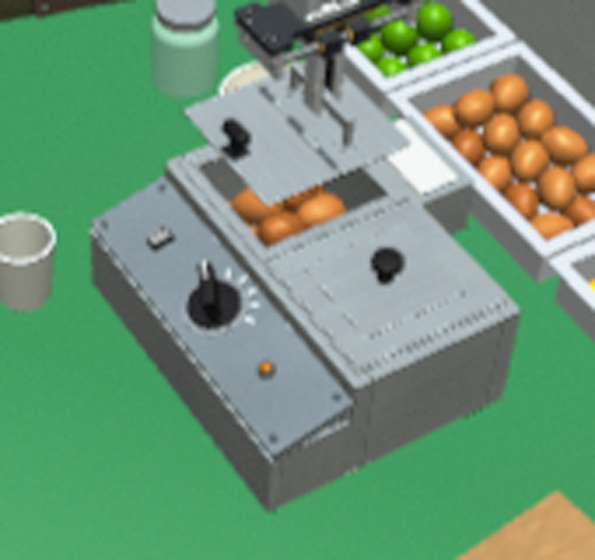

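View pics/g_scenez.png

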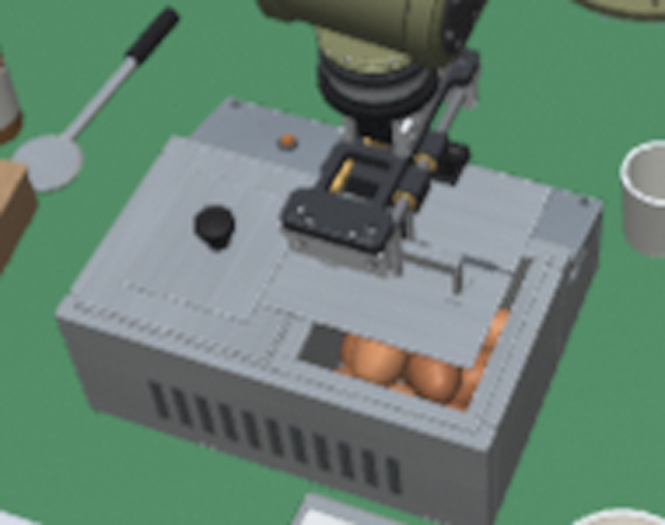

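View pics/g_wrist.png

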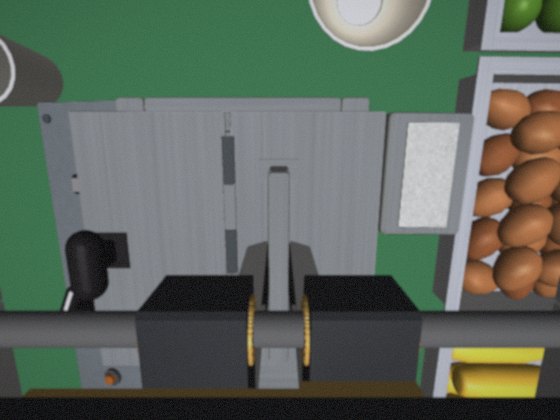

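>>> {"method": "send_rows", "body": {"series": [[0, 0, 0, 0.001, 0, 0.02, -1], [0, 0, 0, 0.001, 0, 0.04, -1], [0, 0, 0, 0.001, 0, 0.055, -1], [0, 0, 0, 0.001, 0, 0.06, -1], [0, 0, 0, 0.001, 0, 0.06, -1], [0, 0, 0, 0.001, 0, 0.06, -1], [0, 0, 0, 0.001, 0, 0.06, -1]]}}

```text
time_s: 7.25
ee_pos: [0.6599, 0.0031, 0.2007]
eef_rot: [3.14, 0.0, 1.582]
force: [-0.1, 0.2, -4.9]
grip_width: 0.0093
```

```bash
python3 - <<'E'
from h import *
from station import ctrl
np.set_printoptions(precision=4,suppress=True)
o=ctrl.get_obs();print(o["time_s"],o["ee_pos"],o["eef_rot"],o["force"],o["moment"])
c=ctrl.camera("scene");cv2.imwrite("pics/h_scene.png",cv2.resize(c["pixels"][150:300,140:330,::-1],None,fx=4,fy=4,interpolation=cv2.INTER_CUBIC))
E
```

```text
7.25 [0.6599 0.0031 0.2007] [3.14   0.0001 1.5824] [-0.1392  0.171  -4.9141] [-0.0871 -0.064   0.0024]
```

View pics/h_scene.png

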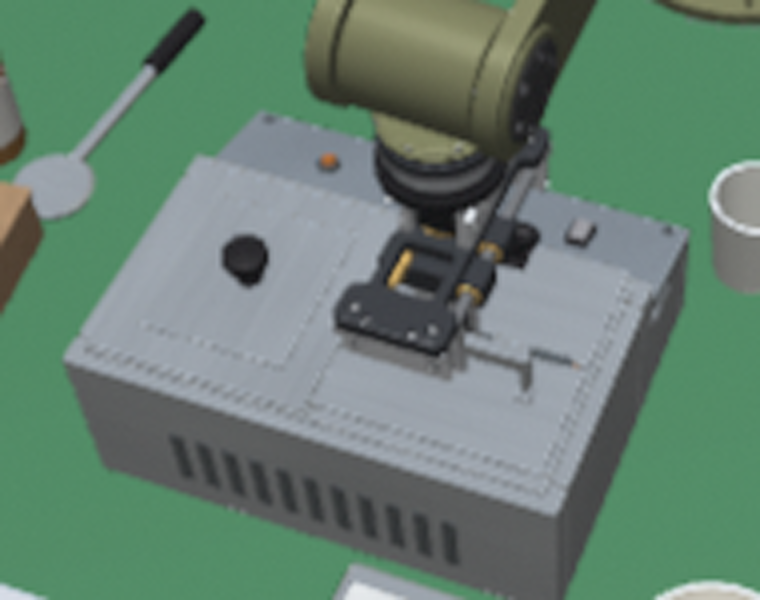

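The cover hangs centred over the mouth, with the plate around (470,350). I'll lower it gently.

>>> {"method": "send_rows", "body": {"series": [[0, 0, 0, 0, 0, 0.003, -1], [0, 0, 0, 0, 0, 0.006, -1], [0, 0, 0, 0, 0, 0.008, -1], [0, 0, 0, 0, 0, 0.008, -1], [0, 0, 0, 0, 0, 0.008, -1]]}}

```text
time_s: 7.8
ee_pos: [0.6595, 0.0031, 0.1915]
eef_rot: [-3.141, 0.0, 1.582]
force: [-0.1, 0.3, -6.0]
grip_width: 0.0098
```

>>> {"method": "send_rows", "body": {"series": [[0, 0, 0, 0, 0, 0.002, -1], [0, 0, 0, 0, 0, 0.003, -1], [0, 0, 0, 0, 0, 0.004, -1], [0, 0, 0, 0, 0, 0.005, -1], [0, 0, 0, 0, 0, 0.005, -1]]}}

```text
time_s: 8.3
ee_pos: [0.6596, 0.0031, 0.1875]
eef_rot: [3.141, 0.0, 1.582]
force: [-4.8, 0.5, 4.0]
grip_width: 0.0094
```

>>> {"method": "send_rows", "body": {"series": [[0, 0, 0, 0, -0.001, 0, -1], [0, 0, 0, 0, -0.001, 0, -1], [0, 0, 0, 0, -0.001, 0, -0.4], [0, 0, 0, 0, -0.001, 0, -0.3], [0, 0, 0, 0, -0.001, 0, -0.3], [0, 0, 0, 0, -0.001, 0, -0.3]]}}

```text
time_s: 8.9
ee_pos: [0.6584, 0.0031, 0.1863]
eef_rot: [-3.141, -0.0, 1.582]
force: [-0.5, 0.8, 0.4]
grip_width: 0.0326
```

```bash
python3 - <<'E'
from h import *
from station import ctrl
np.set_printoptions(precision=4,suppress=True)
o=ctrl.get_obs();print(o["time_s"],o["ee_pos"],o["eef_rot"],o["force"],o["moment"],o["grip_width"])
for n in ["side","scene","wrist"]:
    c=ctrl.camera(n);np.savez(f"pics/i_{n}.npz",**c)
    if n=="scene":cv2.imwrite("pics/i_scene.png",cv2.resize(c["pixels"][150:300,140:330,::-1],None,fx=4,fy=4,interpolation=cv2.INTER_CUBIC))
    if n=="side": cv2.imwrite("pics/i_side.png",cv2.resize(c["pixels"][150:310,250:420,::-1],None,fx=3.5,fy=3.5,interpolation=cv2.INTER_CUBIC))
E
```

```text
8.9 [0.6584 0.0031 0.1863] [-3.141  -0.      1.5824] [-0.4909  0.8433  0.4225] [-0.0764  0.0469 -0.0036] 0.03263379504594751
```

View pics/i_scene.png

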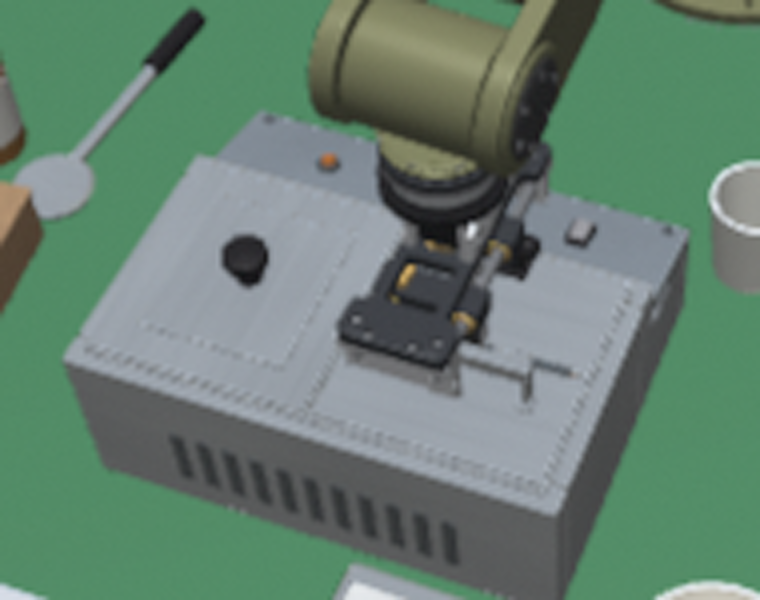

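View pics/i_side.png

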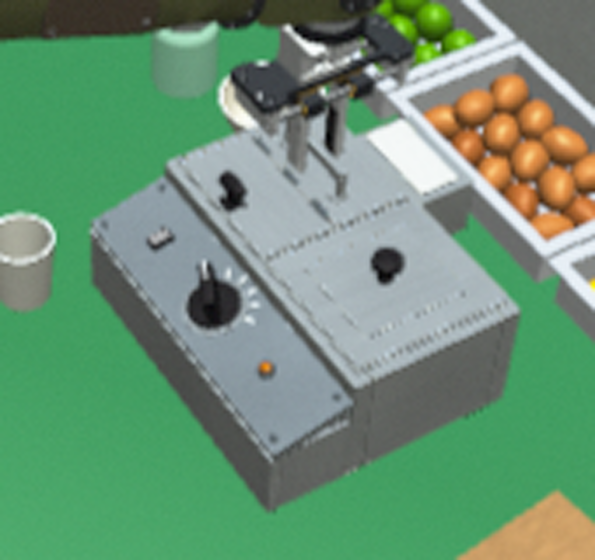

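The cover is seated flat and the fingers are clear of it, with a width of 33 mm and almost no force. I'll retreat and look at both the T-grip and the dial.

>>> {"method": "send_rows", "body": {"series": [[0, 0, 0, 0, 0, -0.02, -0.3], [0, 0, 0, 0, 0, -0.06, -0.3], [0, 0, 0, -0.03, -0.03, -0.1, 0], [0, 0, 0, -0.06, -0.06, -0.14, 0.5], [0, 0, 0, -0.09, -0.09, -0.18, 1], [0, 0, 0, -0.09, -0.1, -0.19, 1], [0, 0, 0, -0.09, -0.1, -0.19, 1], [0, 0, 0, -0.09, -0.1, -0.19, 1]]}}

```text
time_s: 9.85
ee_pos: [0.5595, -0.0882, 0.3768]
eef_rot: [3.141, 0.0, 1.582]
force: [-0.1, 0.4, -1.1]
grip_width: 0.0771
```

```bash
python3 - <<'E'
from h import *
from station import ctrl
np.set_printoptions(precision=4,suppress=True)
o=ctrl.get_obs();print(o["time_s"],o["ee_pos"],o["eef_rot"],o["force"],o["moment"],o["grip_width"])
c=ctrl.camera("wrist");np.savez(f"pics/j_wrist.npz",**c);cv2.imwrite("pics/j_wrist.png",c["pixels"][:,:,::-1])
E
```

```text
9.85 [ 0.5595 -0.0882  0.3768] [3.1406 0.0001 1.5818] [-0.1044  0.4389 -1.0533] [-0.0938  0.0615  0.0043] 0.0770761393770476
```

View pics/j_wrist.png

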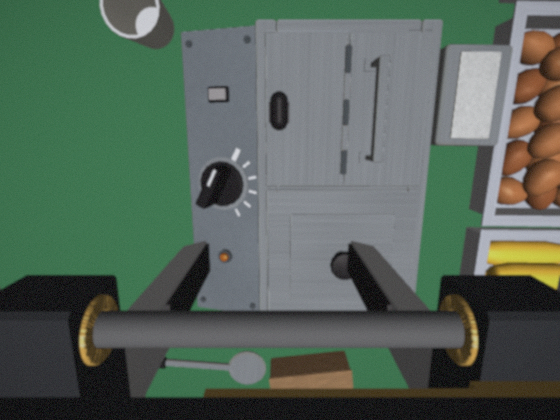

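This view shows everything needed. The T-grip is at (279,110) and the hinge marks are at x≈346. The dial's centre is at (222,184), with its pointer line running from about (208,186) to (215,170). The thick off mark is at (236,155). I'll measure these.

```bash
python3 - <<'E'
from h import *
np.set_printoptions(precision=4,suppress=True)
c=load("pics/j_wrist.npz");px=c["pixels"];g=px.mean(2);P=cloud(c)
cv2.imwrite("pics/j_zoom.png",cv2.resize(px[85:235,170:370,::-1],None,fx=4,fy=4,interpolation=cv2.INTER_CUBIC))
def box(x0,x1,y0,y1):
    b=np.zeros(g.shape,bool);b[y0:y1,x0:x1]=1;return b
k=box(262,295,85,135)&(g<60);p=np.argwhere(k)[:,::-1];Q=ray(c,p,.182);print("grip",k.sum(),Q.mean(0),(Q.min(0)+Q.max(0))/2,Q.max(0)-Q.min(0),"depth",np.percentile(P[k][:,2],[10,50,90]))
k=box(338,355,35,180)&(g<75);p=np.argwhere(k)[:,::-1];Q=ray(c,p,.158);l=cv2.fitLine(Q[:,:2].astype(np.float32),4,0,.01,.01).ravel();print("hinge",k.sum(),Q.mean(0),(Q.min(0)+Q.max(0))/2,np.degrees(np.arctan2(l[1],l[0])))
# warmer top: plate z
print("plate z",np.median(P[50:170,300:335,2]),np.median(P[50:170,400:410,2]))
# slope plane
k=box(195,250,50,130)&(g>90)|box(205,245,215,250)&(g>90)
Q=P[k];A=np.c_[Q[:,:2],np.ones(len(Q))]
s=np.linalg.lstsq(A,Q[:,2],rcond=None)[0];print("slope",s,np.degrees(np.arctan(s[0])))
# marks
w=box(228,262,145,220)&(g>190)&(px.min(2)>170)
n,l,st,ce=cv2.connectedComponentsWithStats(w.astype(np.uint8))
def plane(uv):
    f=foc(c);uv=np.atleast_2d(uv);d=np.c_[(uv[:,0]-c["cx"])/f,(uv[:,1]-c["cy"])/f,np.ones(len(uv))]@c["R"];o=-c["R"].T@c["t"]
    t=(s[2]+s[0]*o[0]+s[1]*o[1]-o[2])/(d[:,2]-d[:,:2]@s[:2]);return o+d*t[:,None]
M=[];
for i in range(1,n):
    if st[i,4]>3: X=plane(ce[i])[0];M.append(X);print("mark",ce[i],st[i,4],X)
k=box(200,222,162,200)&(px.min(2)>150);p=np.argwhere(k)[:,::-1];print("pointer",k.sum(),p.mean(0),cv2.fitLine(p.astype(np.float32),2,0,.01,.01).ravel(),np.median(P[k],0))
E
```

```text
grip 519 [0.558 0.002 0.182] [0.5581 0.0018 0.182 ] [0.0173 0.0355 0.    ] depth [0.1849 0.1877 0.1895]
hinge 30 [0.6286 0.0423 0.158 ] [0.6284 0.0073 0.158 ] -89.55349
plate z 0.15650305595559905 0.15642571038602937
slope [ 0.5601 -0.0005 -0.156 ] 29.25428938077233
mark [235.2791 154.2791] 43 [ 0.5073 -0.0447  0.1282]
mark [245.5714 164.2857] 7 [ 0.52   -0.0558  0.1353]
mark [251.625 177.375] 8 [ 0.5274 -0.0706  0.1394]
mark [252.5    191.6667] 6 [ 0.5283 -0.0875  0.14  ]
mark [246.75 203.75] 8 [ 0.521  -0.103   0.1359]
mark [237.5 212.5] 4 [ 0.5088 -0.1155  0.1291]
pointer 47 [211.1277 177.4043] [  0.3962  -0.9182 211.1277 177.4043] [ 0.4839 -0.0683  0.1613]
```

View pics/j_zoom.png

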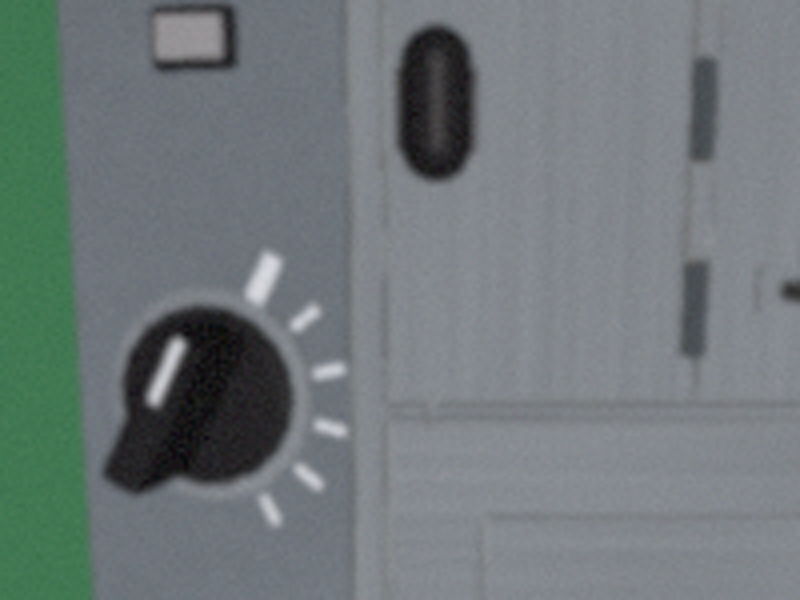

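```bash
python3 - <<'E'
from h import *
from scipy.optimize import least_squares
np.set_printoptions(precision=4,suppress=True)
c=load("pics/j_wrist.npz");px=c["pixels"];g=px.mean(2);P=cloud(c)
k=np.zeros(g.shape,bool);k[105:150,198:228]=1;k[225:240,215:240]=1;k[50:80,195:235]=1
k&=(g>85)
Q=P[k];print(Q[:,2].min(),Q[:,2].max())
s15=np.tan(np.radians(15));
A=np.c_[Q[:,:2],np.ones(len(Q))];print(np.linalg.lstsq(A,Q[:,2],rcond=None)[0])
r=Q[:,2]-s15*Q[:,0];print("offset",np.median(r),r.std())
for n in["scene","side"]:
    d=load(f"pics/a_{n}.npz");PP=cloud(d);gg=d["pixels"];m=(abs(PP[...,0]-.49)<.03)&(PP[...,1]>-.24)&(PP[...,1]<.08)&(abs(PP[...,1]+.08)>.05)&(PP[...,2]>.08)&(PP[...,2]<.16)
    q=PP[m];print(n,m.sum(),np.linalg.lstsq(np.c_[q[:,:2],np.ones(len(q))],q[:,2],rcond=None)[0],np.median(q[:,2]-s15*q[:,0]))
b=np.median(r)
def plane(uv,h=0):
    f=foc(c);uv=np.atleast_2d(uv).astype(float);d=np.c_[(uv[:,0]-c["cx"])/f,(uv[:,1]-c["cy"])/f,np.ones(len(uv))]@c["R"];o=-c["R"].T@c["t"]
    off=b+h/np.cos(np.radians(15))
    t=(off+s15*o[0]-o[2])/(d[:,2]-s15*d[:,0]);return o+d*t[:,None]
M=plane([[236.2,154.3],[246,164.6],[252.2,177.8],[252.6,191.9],[247.2,204.3],[237.5,212.5]])
ex=np.array([np.cos(np.radians(15)),0,np.sin(np.radians(15))]);ey=np.array([0,1,0]);nn=np.array([-ex[2],0,ex[0]])
U=np.c_[M@ex,M@ey]
fn=lambda p:np.hypot(U[:,0]-p[0],U[:,1]-p[1])-p[2]
p=least_squares(fn,[.5,-.08,.035]).x;print("circle",p,fn(p),np.degrees(np.arctan2(U[:,1]-p[1],U[:,0]-p[0])))
n0=(M@nn).mean();print("dial centre panel",p[0]*ex+p[1]*ey+n0*nn)
# skirt from dark disc at h=8mm 
q=plane([[222.5,183.5]],.008);print("skirt approx",q)
# pointer at h=44
X=plane([[208.3,184.5],[215.3,170.5]],.044);d=X[1]-X[0];print("pointer",X,np.degrees(np.arctan2(d@ey,d@ex)))
E
```

```text
0.10647842106612433 0.5355274800794104
[ 0.7694  0.0172 -0.2551]
offset -0.01428805341339405 0.0221873503231245
scene 886 [ 0.2706  0.0035 -0.0122] -0.011507489625153522
side 927 [ 0.269   0.0042 -0.0144] -0.014367366851317495
circle [ 0.5017 -0.0816  0.0413] [ 0.0003 -0.0006  0.      0.0003  0.0001 -0.0002] [ 61.1521  37.026   12.4592 -11.5859 -35.8876 -60.0692]
dial centre panel [ 0.4882 -0.0816  0.1165]
skirt approx [[ 0.4907 -0.0802  0.1255]]
pointer [[ 0.4804 -0.0767  0.16  ]
 [ 0.4892 -0.0607  0.1623]] 60.38783397364321
```

The dial's centre on the panel is (0.488, -0.082, 0.117). The measured slope is 15°, matching the task sheet, and the pointer is at off. The T-grip is at (0.558, 0.002, about 0.182). I'll turn the tool 90° above the T-grip.

>>> {"method": "send_rows", "body": {"series": [[0, 0, -8.5, 0.02, 0, 0.01, 0.3], [0, 0, -17, 0.04, 0, 0.03, 0.3], [0, 0, -25.5, 0.06, 0, 0.05, 0.3], [0, 0, -34, 0.08, -0.001, 0.07, 0.3], [0, 0, -42.5, 0.09, -0.002, 0.09, 0.3], [0, 0, -51, 0.09, -0.002, 0.1, 0.3], [0, 0, -59.5, 0.09, -0.002, 0.1, 0.3], [0, 0, -68, 0.09, -0.002, 0.1, 0.3]]}}

```text
time_s: 10.7
ee_pos: [0.5565, 0.0028, 0.2743]
eef_rot: [-3.141, -0.003, 2.777]
force: [0.1, 0.4, 0.8]
grip_width: 0.0612
```

>>> {"method": "send_rows", "body": {"series": [[0, 0, -8, 0, 0, 0, 0.3], [0, 0, -16, 0, 0, 0, 0.3], [0, 0, -22, 0, 0, 0, 0.3], [0, 0, -22, 0, 0, 0, 0.3], [0, 0, -22, 0, 0, 0, 0.3], [0, 0, -22, 0, 0, 0, 0.3]]}}

```text
time_s: 11.3
ee_pos: [0.5566, 0.0022, 0.276]
eef_rot: [3.142, -0.001, -3.132]
force: [-0.4, -0.1, -1.0]
grip_width: 0.0612
```

```bash
python3 - <<'E'
from h import *
from station import ctrl
np.set_printoptions(precision=4,suppress=True)
o=ctrl.get_obs();print(o["time_s"],o["ee_pos"],o["eef_rot"],o["qpos"],rel(o,[.558,.002,.185],down(np.radians(180.7))))
c=ctrl.camera("wrist");np.savez(f"pics/k_wrist.npz",**c);cv2.imwrite("pics/k_wrist.png",c["pixels"][:,:,::-1])
E
```

```text
11.3 [0.5566 0.0022 0.276 ] [ 3.1415 -0.0009 -3.1321] [-0.0619  0.2813  1.4253  0.      1.4359 -1.6422] (array([ 0.0052, -0.0538, -0.156 ]), array([-0.0015, -0.0002,  0.091 ]))
```

View pics/k_wrist.png

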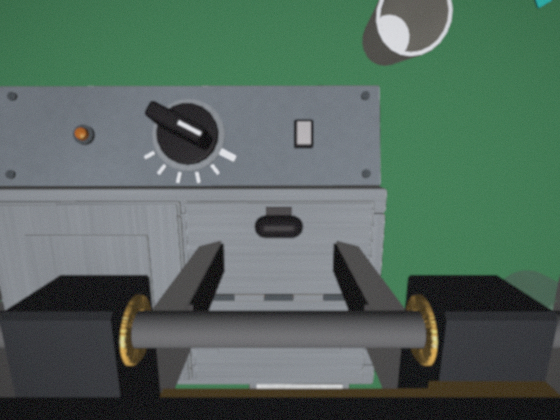

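The T-grip at (279,226) is centred between the fingers. The hinge marks show at about row 297.

```bash
python3 - <<'E'
from h import *
np.set_printoptions(precision=4,suppress=True)
c=load("pics/k_wrist.npz");g=c["pixels"].mean(2)
def box(x0,x1,y0,y1):
    b=np.zeros(g.shape,bool);b[y0:y1,x0:x1]=1;return b
k=box(250,308,213,242)&(g<60);Q=ray(c,np.argwhere(k)[:,::-1],.182);print("grip",Q.mean(0),Q.max(0)-Q.min(0))
k=box(262,296,290,304)&(g<95);Q=ray(c,np.argwhere(k)[:,::-1],.158);print("hinge",k.sum(),Q.mean(0),Q.max(0)-Q.min(0))
E
```

```text
grip [0.5571 0.002  0.182 ] [0.017  0.0349 0.    ]
hinge 164 [0.6292 0.0027 0.158 ] [0.0051 0.0241 0.    ]
```

>>> {"method": "send_rows", "body": {"series": [[0, 0, 0, -0.001, 0, 0.03, 0.3], [0, 0, 0, -0.001, 0, 0.06, 0.3], [0, 0, 0, -0.001, 0, 0.085, 0.3], [0, 0, 0, -0.001, 0, 0.091, 0.3], [0, 0, 0, -0.001, 0, 0.091, 0], [0, 0, 0, -0.001, 0, 0.091, -0.4], [0, 0, 0, -0.001, 0, 0.091, -1], [0, 0, 0, -0.001, 0, 0.091, -1]], "force": 15}}

```text
time_s: 12.15
ee_pos: [0.558, 0.0019, 0.1868]
eef_rot: [-3.142, 0.002, -3.13]
force: [-0.8, 0.6, 4.3]
grip_width: 0.0368
```

>>> {"method": "send_rows", "body": {"series": [[0, 0, 0, 0, 0, 0, -1], [0, 0, 0, 0, 0, 0, -1], [0, 0, 0, 0, 0, 0, -1], [0, 0, 0, 0, 0, 0, -1]], "force": 15}}

```text
time_s: 12.55
ee_pos: [0.558, 0.002, 0.1868]
eef_rot: [-3.142, 0.002, -3.13]
force: [-0.7, 1.2, 7.7]
grip_width: 0.0369
```

>>> {"method": "send_rows", "body": {"series": [[0, 0, 0, 0, 0, -0.002, -1], [0, 0, 0, 0, 0, -0.002, -1]], "force": 20}}

```text
time_s: 12.75
ee_pos: [0.5576, 0.0019, 0.1877]
eef_rot: [-3.142, 0.0, -3.13]
force: [2.2, 0.0, -3.0]
grip_width: 0.0368
```

>>> {"method": "send_rows", "body": {"series": [[0, 0, 0, -0.001, 0, -0.004, -1], [0, 0, 0, -0.004, 0, -0.009, -1], [0, 0, 0, -0.0087, 0, -0.0178, -1], [0, 0, 0, -0.0147, 0, -0.0257, -1], [0, 0, 0, -0.0217, 0, -0.0328, -1], [0, 0, 0, -0.0217, 0, -0.0328, -1]]}}

```text
time_s: 13.35
ee_pos: [0.5804, 0.0021, 0.2217]
eef_rot: [-3.141, 0.002, -3.13]
force: [1.6, -0.2, -4.8]
grip_width: 0.0365
```

```bash
python3 - <<'E'
from h import *
from station import ctrl
np.set_printoptions(precision=4,suppress=True)
o=ctrl.get_obs();print(o["time_s"],o["ee_pos"],o["force"],o["moment"])
c=ctrl.camera("side");cv2.imwrite("pics/l_side.png",cv2.resize(c["pixels"][130:290,250:420,::-1],None,fx=3.5,fy=3.5,interpolation=cv2.INTER_CUBIC))
E
```

```text
13.35 [0.5804 0.0021 0.2217] [ 1.5657 -0.1835 -4.7814] [ 0.0305 -0.1887  0.0094]
```

View pics/l_side.png

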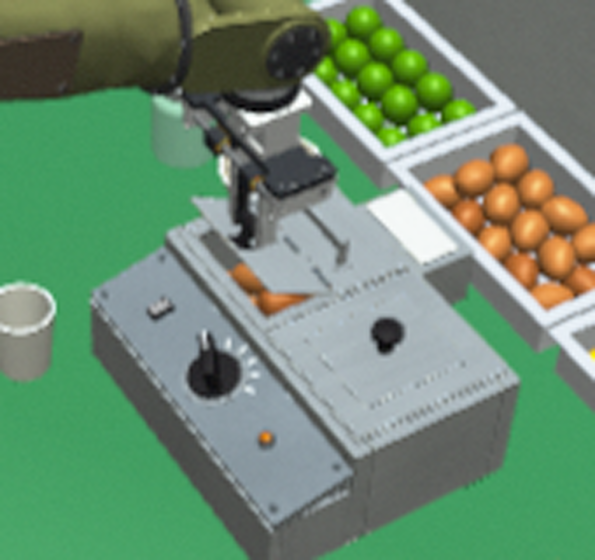

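The leaf is about 30° up, with eggs visible at (265,290), and the cover is still seated. I'll continue the arc.

>>> {"method": "send_rows", "body": {"series": [[0, 0, 0, -0.0078, 0, -0.0061, -1], [0, 0, 0, -0.0164, 0, -0.0111, -1], [0, 0, 0, -0.0255, 0, -0.0149, -1], [0, 0, 0, -0.0351, 0, -0.0176, -1], [0, 0, 0, -0.0351, 0, -0.0176, -1]]}}

```text
time_s: 13.9
ee_pos: [0.6148, 0.0026, 0.2377]
eef_rot: [-3.142, 0.0, -3.13]
force: [0.1, -0.3, -4.4]
grip_width: 0.0365
```

>>> {"method": "send_rows", "body": {"series": [[0, 0, 0, -0.0098, 0, -0.0013, -1], [0, 0, 0, -0.0198, 0, -0.0014, -1], [0, 0, 0, -0.0296, 0, 0, -1], [0, 0, 0, -0.0392, 0, 0.0025, -1], [0, 0, 0, -0.0392, 0, 0.0025, -1], [0, 0, 0, -0.0392, 0, 0.0025, -1]]}}

```text
time_s: 14.5
ee_pos: [0.6541, 0.0031, 0.237]
eef_rot: [-3.142, 0.004, -3.13]
force: [2.3, 0.2, 7.5]
grip_width: 0.0365
```

```bash
python3 - <<'E'
from h import *
from station import ctrl
np.set_printoptions(precision=4,suppress=True)
o=ctrl.get_obs();print(o["time_s"],o["ee_pos"],o["force"],o["moment"])
for n,b in [("side",(250,110,420,290)),("scene",(140,130,330,290))]:
    c=ctrl.camera(n);x0,y0,x1,y1=b;cv2.imwrite(f"pics/m_{n}.png",cv2.resize(c["pixels"][y0:y1,x0:x1,::-1],None,fx=3.3,fy=3.3,interpolation=cv2.INTER_CUBIC))
E
```

```text
14.5 [0.6541 0.0031 0.237 ] [2.2999 0.2464 7.548 ] [ 0.1077 -0.3618  0.0632]
```

View pics/m_side.png

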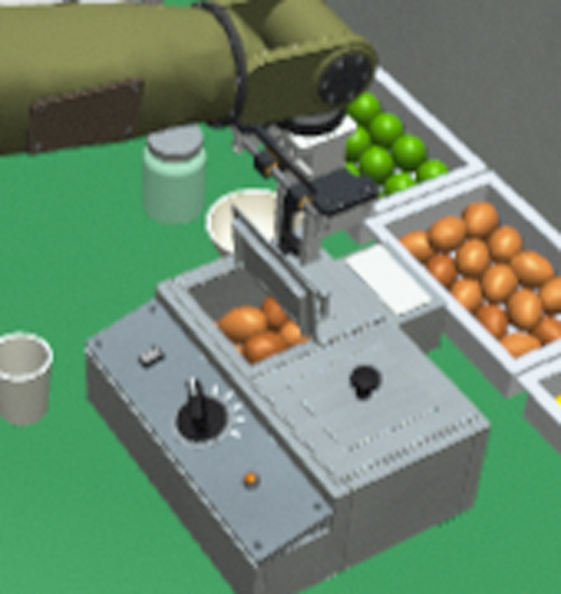

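View pics/m_scene.png

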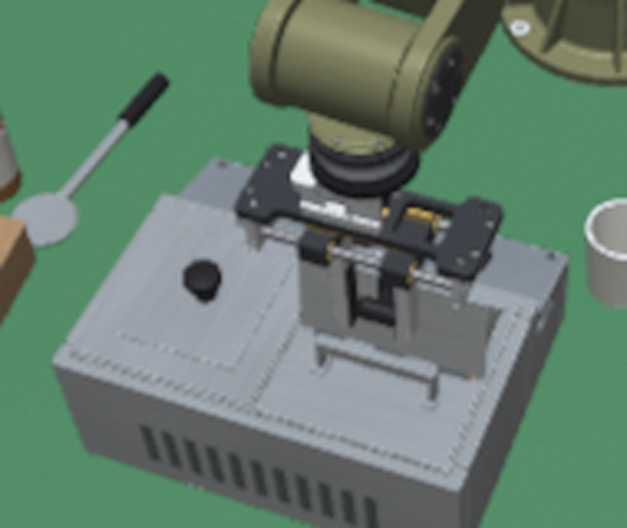

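The leaf stands upright, at (275,275) in the side view, and the cover is seated. I'll release and rise straight up.

>>> {"method": "send_rows", "body": {"series": [[0, 0, 0, 0, 0, -0.001, -1], [0, 0, 0, 0, 0, -0.001, -0.1], [0, 0, 0, 0, 0, -0.001, 0.2], [0, 0, 0, 0, 0, -0.001, 0.2], [0, 0, 0, 0, 0, -0.001, 0.2], [0, 0, 0, 0, 0, -0.03, 0.2], [0, 0, 0, 0, 0, -0.07, 0.2], [0, 0, 0, 0, 0, -0.11, 0.2]]}}

```text
time_s: 15.4
ee_pos: [0.6532, 0.003, 0.3466]
eef_rot: [3.142, -0.001, -3.13]
force: [-0.2, -0.2, -0.5]
grip_width: 0.0566
```

```bash
python3 - <<'E'
from h import *
from station import ctrl
np.set_printoptions(precision=4,suppress=True)
o=ctrl.get_obs();print(o["time_s"],o["ee_pos"],o["eef_rot"],o["qpos"],o["force"],o["grip_width"])
for n,b in [("side",(250,110,420,290)),("scene",(140,130,330,290))]:
    c=ctrl.camera(n);np.savez(f"pics/n_{n}.npz",**c);x0,y0,x1,y1=b;cv2.imwrite(f"pics/n_{n}.png",cv2.resize(c["pixels"][y0:y1,x0:x1,::-1],None,fx=3.3,fy=3.3,interpolation=cv2.INTER_CUBIC))
    P=cloud(c);X,Y,Z=P[...,0],P[...,1],P[...,2]
    m=(abs(X-.632)<.03)&(abs(Y)<.07)&(Z>.18)&(Z<.25)&((abs(Y-.002)>.035));q=P[m];print(n,m.sum())
    if m.sum()>20: 
        s=np.linalg.lstsq(np.c_[q[:,1:],np.ones(len(q))],q[:,0],rcond=None)[0];print("leaf x=",s,"lean deg",np.degrees(np.arctan(s[1])),q[:,2].max(),np.median(q,0))
E
```

```text
15.4 [0.6532 0.003  0.3466] [ 3.1416 -0.0009 -3.1301] [-0.0514  0.4992  0.9701 -0.      1.6731 -1.6337] [-0.1905 -0.156  -0.5306] 0.05663270891568091
side 163
leaf x= [-0.0176 -0.2715  0.6817] lean deg -15.190973652423924 0.24220010628707697 [ 0.6222 -0.0362  0.2203]
scene 483
leaf x= [-0.0139 -0.1846  0.6671] lean deg -10.46166511482035 0.24832172053406945 [ 0.6271 -0.0348  0.2139]
```

View pics/n_side.png

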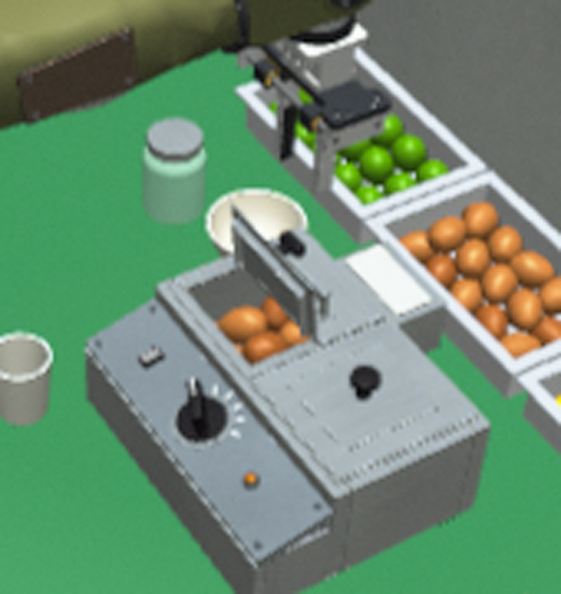

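The side view shows the leaf standing, but the depth fit suggests a lean. I'll check with the wrist camera.

```bash
python3 - <<'E'
from h import *
from station import ctrl
np.set_printoptions(precision=4,suppress=True)
c=ctrl.camera("wrist");np.savez(f"pics/n_wrist.npz",**c);cv2.imwrite("pics/n_wrist.png",c["pixels"][:,:,::-1])
for n in ["side","scene"]:
    d=load(f"pics/n_{n}.npz");g=d["pixels"].mean(2);P=cloud(d)
    m=(g<55)&(abs(P[...,0]-.645)<.04)&(abs(P[...,1])<.04)&(P[...,2]>.19)&(P[...,2]<.26)
    print(n,m.sum(),np.argwhere(m).mean(0)[::-1] if m.any() else 0,np.median(P[m],0))
E
```

```text
side 29 [337.6552 183.8621] [ 0.6435 -0.0009  0.2365]
scene 101 [256.2277 221.5743] [0.6476 0.0041 0.2379]
```

View pics/n_wrist.png

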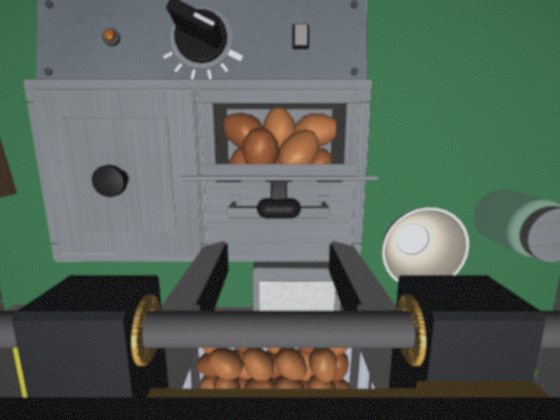

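View pics/n_scene.png

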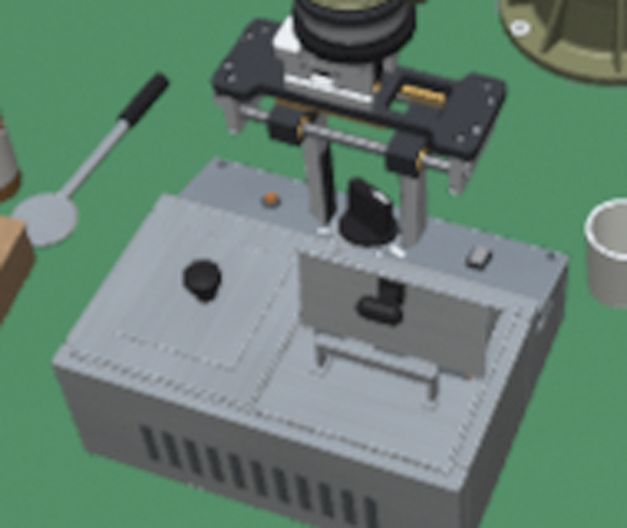

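```bash
python3 - <<'E'
from h import *
np.set_printoptions(precision=4,suppress=True)
c=load("pics/n_wrist.npz");g=c["pixels"].mean(2)
print("grip",ray(c,[279,208],.2295),"top edge",ray(c,[279,178],.243),"hinge marks row?",ray(c,[260,180.5],.158))
for r in range(170,190): print(r,g[r,215:240].mean().round(),g[r,245:265].mean().round(),g[r,340:370].mean().round())
a=load("pics/n_scene.npz");b=load("pics/n_side.npz")
def PM(d):
    f=foc(d);K=np.array([[f,0,d["cx"]],[0,f,d["cy"]],[0,0,1]]);return K@np.c_[d["R"],d["t"]]
import itertools
pts={"scene":(a,[256.2,222.5]),"side":(b,[337.7,183.8]),"wrist":(c,[279,208])}
for u,v in itertools.combinations(pts,2):
    X=cv2.triangulatePoints(PM(pts[u][0]),PM(pts[v][0]),np.array(pts[u][1],float),np.array(pts[v][1],float)).ravel();print(u,v,X[:3]/X[3])
E
```

```text
grip [[0.6482 0.0033 0.2295]] top edge [[0.6208 0.0029 0.243 ]] hinge marks row? [[ 0.6349 -0.0166  0.158 ]]
170 137.0 137.0 130.0
171 138.0 138.0 130.0
172 138.0 138.0 130.0
173 137.0 137.0 131.0
174 131.0 133.0 129.0
175 122.0 121.0 123.0
176 122.0 120.0 124.0
177 138.0 136.0 134.0
178 144.0 144.0 141.0
179 128.0 138.0 134.0
180 97.0 128.0 122.0
181 90.0 129.0 124.0
182 112.0 132.0 131.0
183 133.0 136.0 132.0
184 140.0 138.0 133.0
185 140.0 138.0 131.0
186 138.0 138.0 131.0
187 137.0 137.0 130.0
188 138.0 138.0 131.0
189 139.0 138.0 131.0
scene side [0.6453 0.0023 0.2336]
scene wrist [0.6462 0.0041 0.2368]
side wrist [0.6477 0.0033 0.2311]
```

```bash
python3 - <<'E'
from h import *
np.set_printoptions(precision=4,suppress=True)
c=load("pics/n_wrist.npz")
cv2.imwrite("pics/n_wz.png",cv2.resize(c["pixels"][70:265,180:380,::-1],None,fx=4,fy=3,interpolation=cv2.INTER_CUBIC))
g=c["pixels"].mean(2)
for r in range(198,222): print(r,g[r,236:254].mean().round(),g[r,304:322].mean().round())
E
```

```text
198 136.0 138.0
199 137.0 138.0
200 138.0 137.0
201 138.0 135.0
202 139.0 134.0
203 139.0 134.0
204 132.0 130.0
205 114.0 112.0
206 83.0 84.0
207 81.0 81.0
208 112.0 110.0
209 135.0 132.0
210 141.0 139.0
211 141.0 138.0
212 140.0 137.0
213 140.0 137.0
214 139.0 138.0
215 138.0 137.0
216 134.0 133.0
217 127.0 127.0
218 126.0 127.0
219 134.0 134.0
220 139.0 138.0
221 136.0 136.0
```

View pics/n_wz.png

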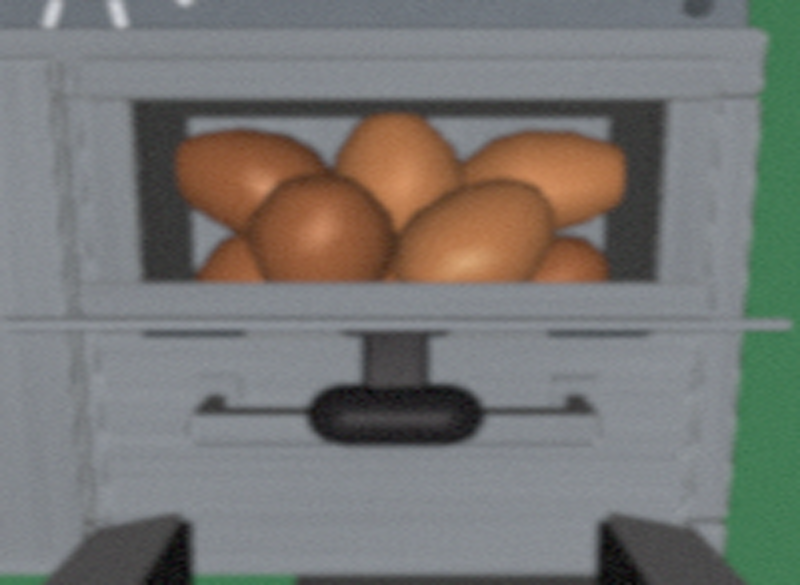

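```bash
python3 - <<'E'
from h import *
np.set_printoptions(precision=4,suppress=True)
c=load("pics/n_wrist.npz")
a=ray(c,[[245,208],[245,217.3],[245,212.6]],.1935);print(a)
h=a[2,0]-.028;print("hinge from handle",h)
for z in (.2295,.2315): print("grip x",ray(c,[[279,198.5],[279,217.5],[279,208]],z)[:,0])
print("top edge",ray(c,[[279,175.5],[279,179]],.2435)[:,0])
from scipy.optimize import brentq
# consistent lean: find theta so predicted grip and edge rows match
for th in (76,78,80,82,84,86,88,90):
    t=np.radians(th);gx=h-.072*np.cos(t)+.024*np.sin(t);gz=.158+.072*np.sin(t)+.024*np.cos(t)
    print(th,"grip row",proj(c,[gx,.003,gz])[0,1],"top edge row",proj(c,[h-.086*np.cos(t),.003,.158+.086*np.sin(t)])[0,1])
E
```

```text
[[ 0.6566 -0.0292  0.1935]
 [ 0.6658 -0.0293  0.1935]
 [ 0.6612 -0.0292  0.1935]]
hinge from handle 0.6331606384688259
grip x [0.64   0.6565 0.6482]
grip x [0.6396 0.656  0.6477]
top edge [0.6188 0.6215]
76 grip row 198.35096834575802 top edge row 167.06321678283956
78 grip row 201.40004618769575 top edge row 170.86643668818266
80 grip row 204.39534970250196 top edge row 174.68012199268853
82 grip row 207.33106592161258 top edge row 178.49513703753468
84 grip row 210.2016685644514 top edge row 182.3023756150705
86 grip row 213.00193605274353 top edge row 186.0928109089894
88 grip row 215.72696677180633 top edge row 189.85754429249727
90 grip row 218.37219154352914 top edge row 193.58785243568232
```

The leaf is only at about 82° (1.43 rad): the T-grip slipped a little between the pads. I'll regrip it and bring it the last 8° or so.

>>> {"method": "send_rows", "body": {"series": [[0, 0, 0, 0.005, 0, 0.03, 0.3], [0, 0, 0, 0.005, 0, 0.07, 0.3], [0, 0, 0, 0.005, 0, 0.1, 0.3], [0, 0, 0, 0.005, 0, 0.112, 0.3], [0, 0, 0, 0.005, 0, 0.112, 0.3], [0, 0, 0, 0.005, 0, 0.112, -0.2], [0, 0, 0, 0.005, 0, 0.112, -1], [0, 0, 0, 0.005, 0, 0.112, -1]], "force": 25}}

```text
time_s: 16.35
ee_pos: [0.6489, 0.003, 0.2348]
eef_rot: [-3.141, 0.002, -3.13]
force: [0.3, -0.6, -0.1]
grip_width: 0.0407
```

>>> {"method": "send_rows", "body": {"series": [[0, 0, 0, 0, 0, 0, -1], [0, 0, 0, 0, 0, 0, -1], [0, 0, 0, 0, 0, 0, -1]]}}

```text
time_s: 16.65
ee_pos: [0.6488, 0.003, 0.2345]
eef_rot: [3.142, 0.002, -3.13]
force: [-0.7, 0.9, 6.2]
grip_width: 0.0362
```

>>> {"method": "send_rows", "body": {"series": [[0, 0, 0, -0.004, 0, 0, -1], [0, 0, 0, -0.008, 0, 0.001, -1], [0, 0, 0, -0.011, 0, 0.0015, -1], [0, 0, 0, -0.011, 0, 0.0015, -1], [0, 0, 0, -0.011, 0, 0.0015, -1]]}}

```text
time_s: 17.15
ee_pos: [0.6597, 0.0031, 0.2317]
eef_rot: [3.142, -0.0, -3.13]
force: [0.5, 0.7, 0.1]
grip_width: 0.0363
```

>>> {"method": "send_rows", "body": {"series": [[0, 0, 0, 0, 0, 0, 0], [0, 0, 0, 0, 0, 0, 0.2], [0, 0, 0, 0, 0, 0, 0.2], [0, 0, 0, 0, 0, -0.03, 0.2], [0, 0, 0, 0, 0, -0.07, 0.2], [0, 0, 0, 0, 0, -0.11, 0.2], [0, 0, 0, 0, 0, -0.11, 0.2]]}}

```text
time_s: 17.85
ee_pos: [0.6602, 0.003, 0.3483]
eef_rot: [-3.141, 0.009, -3.13]
force: [-0.1, 0.3, 0.6]
grip_width: 0.0564
```

```bash
python3 - <<'E'
from h import *
from station import ctrl
np.set_printoptions(precision=4,suppress=True)
o=ctrl.get_obs();print(o["time_s"],o["ee_pos"],o["force"])
c=ctrl.camera("wrist");np.savez(f"pics/o_wrist.npz",**c);cv2.imwrite("pics/o_wz.png",cv2.resize(c["pixels"][70:265,180:380,::-1],None,fx=4,fy=3,interpolation=cv2.INTER_CUBIC))
g=c["pixels"].mean(2)
m=g<60;m[:,:250]=0;m[:,310:]=0;m[:180]=0;m[240:]=0
print("grip rows",np.where(m[:,270:290].mean(1)>.5)[0],"cols",np.where(m.any(0))[0][[0,-1]])
print(g[165:245,236:252].mean(1).round())
E
```

```text
17.85 [0.6602 0.003  0.3483] [-0.1295  0.2901  0.5818]
grip rows [203 204 205 206 207 208 209 210 211 212 217 218 219 220 221 222] cols [258 299]
[121. 124. 126. 127. 128. 129. 134. 136. 137. 138. 138. 139. 139. 138.
 139. 133. 114.  81.  70.  96. 124. 141. 141. 139. 138. 139. 138. 137.
 138. 139. 139. 140. 140. 139. 128. 105.  83.  97. 125. 138. 142. 142.
 143. 142. 140. 140. 143. 146. 143. 141. 140. 137. 136. 136. 139. 140.
 140. 139. 138. 139. 140. 141. 141. 141. 140. 139. 139. 139. 140. 141.
 140. 138. 137. 137. 138. 139. 140. 140. 141. 140.]
```

View pics/o_wz.png

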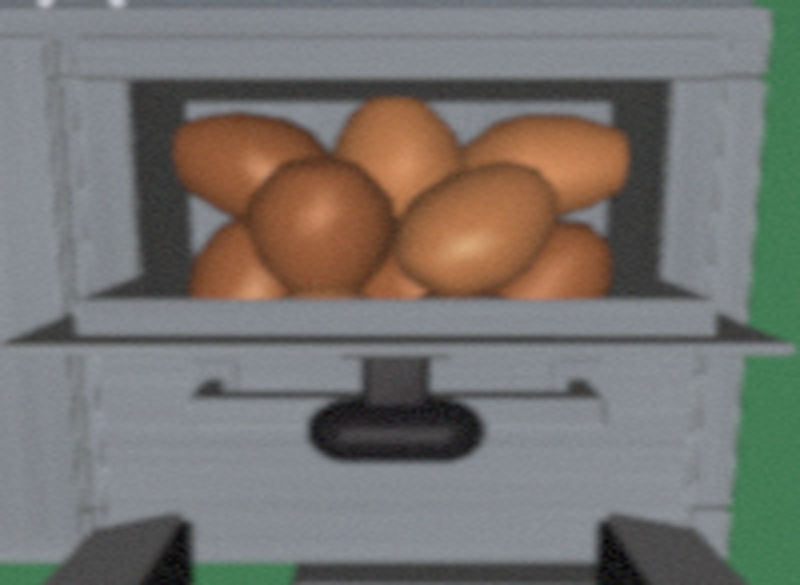

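```bash
python3 - <<'E'
from h import *
np.set_printoptions(precision=4,suppress=True)
c=load("pics/o_wrist.npz")
# handle front(-x) top edge: dark->bright at ~ row 203.3, top face 203..? 
e=ray(c,[245,202.8],.1935)[0,0];h=e+.005-.028
print("handle edge",e,"hinge",h)
print("grip", ray(c,[279,213],.2300),"top edge",ray(c,[279,185.5],.2435))
for hh in (h,.633):
  for th in (84,86,88,90,92):
    t=np.radians(th);gx=hh-.072*np.cos(t)+.024*np.sin(t);gz=.158+.072*np.sin(t)+.024*np.cos(t)
    print(th,"grip row",proj(c,[gx,.003,gz])[0,1],"top edge row",proj(c,[hh-.086*np.cos(t),.003,.158+.086*np.sin(t)])[0,1])
E
```

```text
handle edge 0.6568698486115586 hinge 0.6338698486115586
grip [[0.6577 0.0033 0.23  ]] top edge [[0.6322 0.003  0.2435]]
84 grip row 204.86229559985932 top edge row 176.14630766501142
86 grip row 207.72968636775204 top edge row 180.01184924751817
88 grip row 210.52153328755273 top edge row 183.85327716982778
90 grip row 213.23311489823527 top edge row 187.66160604647018
92 grip row 215.86006065620506 top edge row 191.42807201184522
84 grip row 203.83693036648478 top edge row 175.0314224553337
86 grip row 206.71086284699803 top edge row 178.90196498568883
88 grip row 209.5094313731386 top edge row 182.748789394123
90 grip row 212.22789720155382 top edge row 186.56289154144898
92 grip row 214.86187262226892 top edge row 190.3354878260342
```

The leaf is now at about 89–90°, with the T-grip at row 213 and the top edge at row 185.5. The hinge sits at x≈0.633, so the cover is still centred. I'll cross-check the dial from the earlier wrist view and then plan the approach.

```bash
cat >> h.py <<'E'
def panelR(phi,yaw=.7): # tool pointing into the panel, phi deg
    return Ro.from_euler("z",np.radians(yaw)).as_matrix()@Ro.from_euler("y",-np.radians(15)).as_matrix()@down(np.radians(phi))
E
python3 - <<'E'
from h import *
from station import ctrl
from scipy.optimize import least_squares
np.set_printoptions(precision=4,suppress=True)
s15=np.tan(np.radians(15));ex=np.array([np.cos(np.radians(15)),0,np.sin(np.radians(15))]);ey=np.array([0,1,0]);nn=np.array([-ex[2],0,ex[0]])
b=-.0135
for fn in ["k_wrist","n_wrist","n_side"]:
    c=load(f"pics/{fn}.npz");px=c["pixels"]
    f=foc(c);o=-c["R"].T@c["t"]
    def plane(uv):
        uv=np.atleast_2d(uv).astype(float);d=np.c_[(uv[:,0]-c["cx"])/f,(uv[:,1]-c["cy"])/f,np.ones(len(uv))]@c["R"]
        t=(b+s15*o[0]-o[2])/(d[:,2]-s15*d[:,0]);return o+d*t[:,None]
    ctr=proj(c,[.4882,-.0816,.117])[0]
    w=px.min(2)>165;v,u=np.mgrid[:420,:560];
    X=plane(np.c_[u.ravel(),v.ravel()]);r=np.hypot((X-[.4882,-.0816,.117])@ex,(X-[.4882,-.0816,.117])@ey).reshape(420,560)
    w&=(r>.033)&(r<.052)
    n,l,st,ce=cv2.connectedComponentsWithStats(w.astype(np.uint8))
    M=plane(np.array([ce[i] for i in range(1,n) if st[i,4]>2]));U=np.c_[M@ex,M@ey]
    q=lambda p:np.hypot(U[:,0]-p[0],U[:,1]-p[1])-.0413
    p=least_squares(q,[.5,-.08],loss="huber",f_scale=.001).x;n0=(M@nn).mean();print(fn,len(U),p[0]*ex+p[1]*ey+n0*nn,q(p),np.degrees(np.arctan2(U[:,1]-p[1],U[:,0]-p[0])))
ob=ctrl.get_obs()
P=np.array([.4797,-.0817,.149]);H=P+.1*nn
print("hover",H,rel(ob,H,panelR(62.5)))
E
```

```text
k_wrist 6 [ 0.4875 -0.081   0.1171] [-0.0004 -0.0005 -0.0001 -0.0001  0.0004  0.0002] [ 61.16   -59.7967 -35.4454  36.751  -11.5425  12.5162]
n_wrist 6 [ 0.4876 -0.081   0.1171] [-0.0004 -0.0006  0.0002 -0.0002  0.0002  0.0003] [ 61.1115 -59.7058 -35.4993  36.8415 -11.5331  12.6812]
n_side 5 [ 0.4894 -0.0805  0.1176] [ 0.0002  0.0007 -0.0008 -0.0005  0.0008] [ 37.5002  13.1503 -11.4895 -34.1188 -59.9077]
hover [ 0.4538 -0.0817  0.2456] (array([-15.0923,  -9.1212, 116.7129]), array([ 0.2075, -0.0823,  0.0982]))
```

>>> {"method": "send_rows", "body": {"series": [[-1, -1, 8, 0.02, -0.01, 0, 0], [-2, -1, 16, 0.05, -0.02, 0, 0], [-3, -2, 24, 0.09, -0.035, 0.01, -0.15], [-4.5, -3, 32, 0.13, -0.05, 0.03, -0.15], [-5.5, -3.5, 40, 0.17, -0.065, 0.05, -0.15], [-6.5, -4, 48, 0.19, -0.075, 0.07, -0.15], [-7.5, -4.5, 56, 0.207, -0.082, 0.09, -0.15], [-8.5, -5, 64, 0.207, -0.082, 0.098, -0.15]]}}

```text
time_s: 18.7
ee_pos: [0.451, -0.0817, 0.2414]
eef_rot: [2.98, -0.007, 2.027]
force: [1.1, 0.3, 0.5]
grip_width: 0.0399
```

```bash
python3 - <<'E'
from h import *
from station import ctrl
np.set_printoptions(precision=4,suppress=True)
ob=ctrl.get_obs();nn=np.array([-.2588,0,.9659])
P=np.array([.4797,-.0814,.149]);H=P+.1*nn
print(ob["time_s"],ob["ee_pos"],ob["qpos"],rel(ob,H,panelR(62.5)))
E
```

```text
18.7 [ 0.451  -0.0817  0.2414] [-0.3245  0.0107  1.8226  0.1271  1.201  -0.8193] (array([-7.1487, -4.3283, 52.2244]), array([-0.0009,  0.0033, -0.0037]))
```

>>> {"method": "send_rows", "body": {"series": [[-1.1, -0.7, 8, 0, 0, 0, -0.15], [-2.2, -1.3, 16, 0, 0, 0, -0.15], [-3.3, -2, 24, 0, 0, 0, -0.15], [-4.4, -2.6, 32, 0, 0, 0, -0.15], [-5.5, -3.3, 40, 0, 0, 0, -0.15], [-6.6, -4, 48, 0, 0, 0, -0.15], [-7, -4.2, 52.5, 0, 0, 0, -0.15], [-7, -4.2, 52.5, 0, 0, 0, -0.15]]}}

```text
time_s: 19.5
ee_pos: [0.4529, -0.081, 0.2429]
eef_rot: [2.91, -0.121, 1.119]
force: [-0.2, 0.2, -0.4]
grip_width: 0.0402
```

>>> {"method": "send_rows", "body": {"series": [[0, 0, 0, 0, 0, 0, -0.15], [0, 0, 0, 0, 0, 0, -0.15]]}}

```text
time_s: 19.7
ee_pos: [0.4533, -0.0813, 0.2436]
eef_rot: [2.909, -0.121, 1.122]
force: [-0.1, -0.2, 0.3]
grip_width: 0.0398
```

```bash
python3 - <<'E'
from h import *
from station import ctrl
np.set_printoptions(precision=4,suppress=True)
ob=ctrl.get_obs();nn=np.array([-.2588,0,.9659])
P=np.array([.4797,-.0814,.149])
print(ob["time_s"],ob["ee_pos"],ob["qpos"],rel(ob,P,panelR(62.5)))
c=ctrl.camera("wrist");np.savez("pics/p_wrist.npz",**c);cv2.imwrite("pics/p_wrist.png",c["pixels"][:,:,::-1])
E
```

```text
19.7 [ 0.4533 -0.0813  0.2436] [-0.3022 -0.0597  1.8986  0.0947  1.0563  0.1242] (array([-0.0904, -0.1158,  0.2638]), array([-0.0001,  0.0012,  0.0982]))
```

View pics/p_wrist.png

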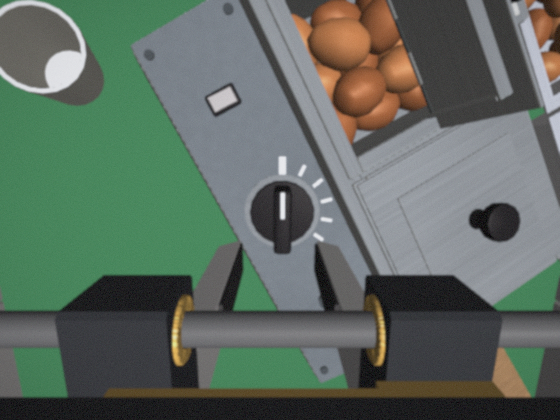

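The dial's bar at (283,215) is upright between the fingers, with its pointer on the thick off mark. I'll close in on the bar.

>>> {"method": "send_rows", "body": {"series": [[0, 0, 0, 0, 0.0025, 0.03, -0.15], [0, 0, 0, 0, 0.0025, 0.06, -0.15], [0, 0, 0, 0, 0.0025, 0.085, -0.15], [0, 0, 0, 0, 0.0025, 0.097, -0.15], [0, 0, 0, 0, 0.0025, 0.097, -0.15], [0, 0, 0, 0, 0.0025, 0.097, -0.4], [0, 0, 0, 0, 0.0025, 0.097, -1], [0, 0, 0, 0, 0.0025, 0.097, -1]], "force": 30}}

```text
time_s: 20.55
ee_pos: [0.481, -0.082, 0.1519]
eef_rot: [2.907, -0.121, 1.121]
force: [0.6, 0.0, 0.4]
grip_width: 0.0194
```

>>> {"method": "send_rows", "body": {"series": [[0, 0, 0, 0, 0, 0, -1], [0, 0, 0, 0, 0, 0, -1], [0, 0, 0, 0, 0, 0, -1]]}}

```text
time_s: 20.85
ee_pos: [0.4808, -0.0819, 0.1516]
eef_rot: [2.908, -0.121, 1.12]
force: [-4.3, 1.4, 7.5]
grip_width: 0.0139
```

```bash
python3 - <<'E'
from h import *
from station import ctrl
np.set_printoptions(precision=4,suppress=True)
ob=ctrl.get_obs();P=np.array([.4797,-.0814,.149])
print(ob["time_s"],ob["ee_pos"],ob["grip_width"],ob["force"],ob["moment"],rel(ob,P,panelR(62.5)))
E
```

```text
20.85 [ 0.4808 -0.0819  0.1516] 0.013860404436779246 [-4.2926  1.3803  7.4522] [ 0.1247  0.6848 -0.083 ] (array([-0.002 , -0.1308,  0.1582]), array([-0.0003, -0.0018,  0.0022]))
```

>>> {"method": "send_rows", "body": {"series": [[0, 0, 6, 0, 0, 0, -1], [0, 0, 12, 0, 0, 0, -1], [0, 0, 18, 0, 0, 0, -1], [0, 0, 25, 0, 0, 0, -1], [0, 0, 25, 0, 0, 0, -1]]}}

```text
time_s: 21.35
ee_pos: [0.4806, -0.0817, 0.1515]
eef_rot: [2.982, -0.209, 0.682]
force: [-6.9, 2.2, 8.6]
grip_width: 0.014
```

>>> {"method": "send_rows", "body": {"series": [[0, 0, 7, 0, 0, 0, -1], [0, 0, 14, 0, 0, 0, -1], [0, 0, 21, 0, 0, 0, -1], [0, 0, 28, 0, 0, 0, -1], [0, 0, 35, 0, 0, 0, -1], [0, 0, 42, 0, 0, 0, -1], [0, 0, 50, 0, 0, 0, -1], [0, 0, 50, 0, 0, 0, -1]]}}

```text
time_s: 22.15
ee_pos: [0.4804, -0.081, 0.1515]
eef_rot: [-3.079, -0.254, -0.216]
force: [-8.7, 8.9, 10.6]
grip_width: 0.0136
```

>>> {"method": "send_rows", "body": {"series": [[0, 0, 0, 0, 0, 0, -1], [0, 0, 0, 0, 0, 0, -0.5], [0, 0, 0, 0, 0, 0, -0.2], [0, 0, 0, 0, 0, 0, -0.2], [0, 0, 0, 0, 0, -0.03, -0.2], [0, 0, 0, 0, 0, -0.07, -0.2], [0, 0, 0, 0, 0, -0.11, -0.2], [0, 0, 0, 0, 0, -0.11, -0.2]]}}

```text
time_s: 22.95
ee_pos: [0.4531, -0.083, 0.2621]
eef_rot: [-3.083, -0.263, -0.211]
force: [0.2, -0.1, -0.3]
grip_width: 0.0379
```

```bash
python3 - <<'E'
from h import *
from station import ctrl
np.set_printoptions(precision=4,suppress=True)
o=ctrl.get_obs();print(o["time_s"],o["ee_pos"],o["eef_rot"],o["force"],o["qpos"])
for n in ["wrist","side","scene"]:
    c=ctrl.camera(n);np.savez(f"pics/q_{n}.npz",**c);im=c["pixels"][:,:,::-1]
    if n=="side": im=cv2.resize(im[110:290,250:420],None,fx=3.3,fy=3.3,interpolation=cv2.INTER_CUBIC)
    cv2.imwrite(f"pics/q_{n}.png",im)
E
```

```text
22.95 [ 0.4531 -0.083   0.2621] [-3.0831 -0.2633 -0.2107] [ 0.1804 -0.1206 -0.3247] [-0.3065 -0.0799  1.8751  0.0938  1.0915  1.4346]
```

View pics/q_wrist.png

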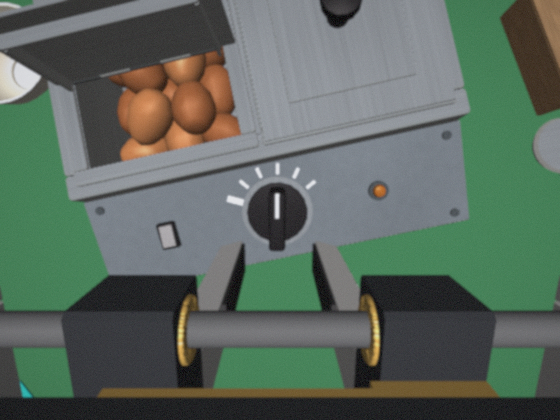

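View pics/q_side.png

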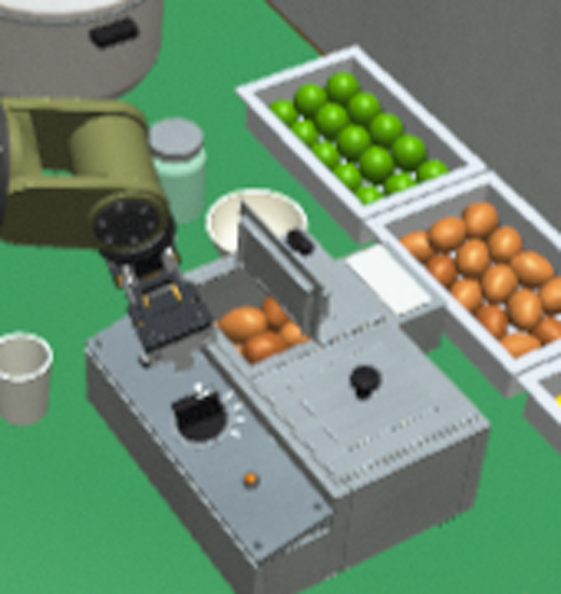

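View pics/q_scene.png

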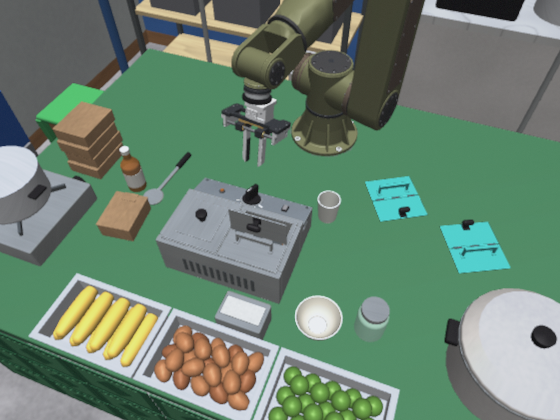

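The dial pointer is on the third mark after the thick off mark, at (278,169). The side view shows the leaf upright and the cover seated. The bystanders look unmoved, and the gripper is clear of everything.

```bash
python3 - <<'E'
from station import ctrl
print(ctrl.hand_in())
E
```

```text
the job is handed in; nothing more can be done
None
```

I put the cover on the open pan with its leaf on the dial's side, let it settle and let go. I then folded the leaf up by its T-grip, turned the dial to the third click and handed the job in at about 23 s of robot time. No verdict was reported.

**Leaf:** After the first fold I measured about 82° (1.43 rad), because the T-grip had slipped a little in the pads. I gripped it again and moved it further; the last measurement gave about 89–90°. An early depth-based lean estimate (10–15°) disagreed with the picture measurements (about 8°), and I used the pictures.

**Cover:** The last measured hinge position was x ≈ 0.633, against a pan centre of about 0.632. It had moved about 3 mm towards +x during the folding and was still seated.

**Dial:** The last wrist picture shows the pointer on the third mark after the thick off mark.

**Surroundings:** The gripper was clear with about zero force. The bystanders looked unmoved in the last pictures, but I didn't measure them.

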